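Close up a shelving drive unit: turn its cover over and fit the spacer sleeve

TASK

The drive unit of a mobile archive shelf is open on the bench, and its cover lies on the wooden block with the cream painted face down. Turn the cover over (the slotted blue stand will hold it on edge while you change your grip) and lay it flat in its seat between the lugs of the grey unit, painted face up; then slip the orange spacer sleeve, collar down, over the upright shaft until it rests fully home on the shoulder. Do not drop either part, and leave the jar, screwdriver, handwheel and file box where they are.

Things in the scene. Friction and masses are not known exactly. Their poses are not given: they have to be found in the camera images.
- cover: Loose flat cover plate, 120 (x) x 60 (y) x 8 (z) mm, about 160 g, symmetrical. One broad face is cream with a blue disc (painted face), the other dark bare steel with two light stripes. Origin: centre of the PAINTED face; z points out of the bare face: up at the start, down at the end. It starts near the middle of the wooden block, roughly along it, overhanging all round.
- cover_mid (a point): The middle of the cover plate's thickness, 4 mm above cover's origin along z; same axes as the cover.
- block: Fixed wooden block under the cover, 90 (x) x 44 (y) x 30 (z) mm; origin at the centre of its underside on the bench, z up. The cover's 60 mm width overhangs it by 8 mm on each side.
- stand: Fixed blue stand with an upright slot that holds the cover on its short edge: foot 110 (x) x 90 (y) x 6 mm, two walls 44 mm long (y), 8 mm thick, up to 42 mm above the bench. Slot 14 mm wide in x (plate: 8), 36 mm deep, open at both ends along y. A cover left in it leans up to about 10 degrees towards +x or -x, its middle about 66 mm above the bench. Origin: centre of underside.
- slot (a point): Centre of the slot's floor in the blue stand, 6 mm above the bench; axes as the stand.
- unit: Fixed grey drive unit: open housing 126 (x) x 44 (y) x 40 (z) mm with brass gears, steel shaft beyond its +x end. Lugs 12 mm wide, flared outward, 47 mm high, stand round the seat: long sides at x = +-50, short ends at y = +-24 mm; 3 mm play for the cover all round. The middle of the long sides is free for fingers (cover overhangs 8 mm). Origin: underside, below the seat's middle; z up.
- seat (a point): Centre of the cover's seat on the drive unit: the rim of the housing, 40 mm above the bench. The laid cover rests on it, long axis along the unit's x, top face 48 mm above the bench; its end overlaps under the sleeve's collar, so the cover goes in before the sleeve.
- shoulder (a point): On the shaft axis, 77 mm along the unit's x from the seat centre, 49 mm above the bench: top of the dark 26 mm wide shoulder on which the sleeve rests.
- shaft_tip (a point): Top of the shaft, 109 mm above the bench. The shaft is 18 mm in diameter above the shoulder, its last 8 mm tapering to 10 mm.
- sleeve: Loose orange spacer sleeve, 60 g, standing on the bench collar down, z up: collar 50 mm in diameter and 6 mm high, then a tube 32 mm in outer diameter up to 45 mm overall height; through bore 21 mm. Origin at the centre of its underside.
- jar: Bystander: small jar with white cap, 48 mm in diameter, 45 mm high; origin at its underside. It and the sleeve may have changed places.
- screwdriver: Bystander: screwdriver 150 mm long, lying on the bench beyond the work; about 30 mm high.
- handwheel: Bystander: black shelving handwheel lying flat, 182 mm in diameter, with a knob up to 69 mm high; origin at its centre on the bench.
- filebox: Bystander: white and blue slim archive file box lying flat, 300 (x) x 200 (y) x 40 (z) mm; origin at the centre of its underside.
Not all that is in view belongs to the job. What is shaped like the cover but red is not meant.

How it is judged (in metres and radians):
On the way, in this order (a step that is already met when the one before it is completed fails the run):
1. The cover is off its block and turned up at least on edge (angle between cover_mid's own z axis and vertical above 1.2 rad and distance between cover_mid and block above 0.05 m), for 0.2 s.
2. The cover lies flat in the unit's seat, painted face up, let go (angle between cover_mid's own z axis and vertical above 3.02 rad and x of cover_mid in the frame of seat between -0.005 and 0.005 m and y of cover_mid in the frame of seat between -0.005 and 0.005 m and z of cover_mid in the frame of seat between 0.001 and 0.0075 m and angle between the x axis of cover and the x axis of unit, either way round below 0.12 rad and contact force between the fingers and cover below 0.2 N and linear speed of cover below 0.03 m/s), for 0.2 s.
3. The sleeve is over the shaft and home on the shoulder (horizontal distance between sleeve and shoulder below 0.004 m and z of sleeve in the frame of shoulder between -0.003 and 0.003 m and angle between sleeve's own z axis and vertical below 0.08 rad), for 0.2 s.
At the end, for the whole second after the job is handed in: Cover in the seat, painted face up: within 7 degrees of level and of the unit's direction, within 5 mm of the seat centre each way, down on the rim. Sleeve collar down around the shaft: within 4 mm of its axis and 3 mm of the shoulder's height, tilted under 4.5 degrees. Both at rest (all of step 3 and angle between cover_mid's own z axis and vertical above 3.02 rad and x of cover_mid in the frame of seat between -0.005 and 0.005 m and y of cover_mid in the frame of seat between -0.005 and 0.005 m and z of cover_mid in the frame of seat between 0.001 and 0.0075 m and angle between the x axis of cover and the x axis of unit, either way round below 0.12 rad and linear speed of each of cover, sleeve below 0.02 m/s); the robot touches nothing.
It fails at once if The jar, screwdriver, handwheel or file box was moved more than 30 mm (distance of any of jar, screwdriver, handwheel, filebox from where it was at the start of the episode above 0.03 m).
It fails at once if The cover was dropped (free fall of more than about 60 mm) (linear speed of cover above 1.1 m/s and contact force between the fingers and cover below 0.2 N).
It fails at once if The sleeve was dropped (free fall of more than about 60 mm) (linear speed of sleeve above 1.1 m/s and contact force between the fingers and sleeve below 0.2 N).
It also fails if it takes over 72 s, if anything falls off the work surface, if the arm or the gripper's body presses on something with over 40 N, if the wrist force passes 120 N, or if a joint passes its speed limit or range.

ROBOT

A 6-joint arm with a two-finger parallel gripper is mounted at the origin on the work surface. World frame = base frame: x ahead of the robot, y to its left, z up, the work surface at z = 0. Lengths are in mm, angles in rad, forces in N, time in s.
With the tool pointing down it reaches from about 275 to 1000 mm from the base axis. Payload 8.4 kg.
Tool frame: the origin (TCP) lies between the finger pads; the fingertips stand 8 mm ahead of it and the grasp point (between the pads) lies 11 mm behind it (tcp_to_tips is the distance from the TCP to the fingertips, in mm); z points along the fingers, y is the line along which they close (so a half turn about z gives the same grasp; the last joint's range is limited). The gripper opens to 85 mm and grips with 20 to 120 N. Pads are 22 mm wide; open, the fingers measure 114 mm over their backs; the gripper's body (76 mm by 85 mm) begins 54 mm behind the grasp point. The pads swing forward as they close: fully open they stand 13 mm farther back than shut.
Start: joints at [-1.235, 0.353, 1.633, -0, 1.155, -0.002], TCP at [207.131, -589.682, 239.281] pointing down, gripper open.
Joint ranges: [-2.63, 2.63], [-0.92, 2.1], [0.06, 2.66], [-1.3, 4.44], [0, 2.69], [-3.02, 3.02]. Speed limits (rad/s): [2.22, 2.22, 2.79, 3.14, 3.14, 3.14].

INTERFACE

Orientations are given as [roll, pitch, yaw] about the fixed x, y, z axes, in that order (R = Rz(yaw) Ry(pitch) Rx(roll)).
In Python, from rig import * gives the robot as it stands.
- The arm moves only by the tool step_arm, never from a script. Its argument "motion" is a list of rows, each an object with "claw": the finger opening in mm, from 0 to 85.4; "delta_pos": the shift along the tool's x, y, z in mm, a list of three; "turn": the turn about the tool's z in rad. In form: [{"claw": claw, "delta_pos": [dx, dy, dz], "turn": turn}, ...]. A call has 1 to 8 rows; each row shifts and turns the commanded pose from where the row before left it, along the tool's axes as they then stand; what a row does not reach is not made up. A row lasts 1/12 s, in which the tool goes at most 41.7 mm and 7.16 degrees, less where a joint would pass 70% of its speed; a pose out of reach is approached as far as the arm can. A call is refused whole if a number of a shift passes 41.7 or a number of a turn 0.125, either way. A call with a gripper value outside its range is refused whole. The fingers move at their own pace and stop on an object; "force" is the grip in N (left out, the last holds). Time passes only in rows, so rows that do not move let the fingers close. It gives the time, the measured TCP pose, the force, the opening and the grip force at its end, in the units of the state.
- sense(): the state, without advancing time (a new reading comes with each control period).
- grab_frame(name): name is "scene" or "side" or "wrist"; returns a dict with "img" (420x560x3 uint8, red, green, blue), "vertical_fov" (degrees; the focal length in pixels is half the picture's height over the tangent of half this angle, whatever the lens; pixels are square), "cx", "cy" (the principal point, pixels), "D" ([k1, k2, p1, p2, k3] as OpenCV has them; the pictures are not rectified), "R" (3x3) and "t" (3): a world point X has camera coordinates R X + t. Camera axes: x right, y down, z forward; pixel columns grow to the right and rows downward; lengths in mm; the calibration is good to about 2 mm. A picture is of the moment at which its call begins. There is no depth.
- sign_off(): hands the job in; it is judged then, once.
The state is a dict: "clock": time; "qpos": joint angles; "qvel": joint speeds; "joint_efforts": joint torques, N m; "eef_pos": TCP position; "tcp_rot": TCP orientation; "contact_force": force on the tool from outside, world axes, zero at the start; "wrist_torque": the same for the moment, N m; "opening": opening from 0.0 (shut) to 1.0 (fully open); "grasp_force": force on a finger pad.
Only numpy, scipy, OpenCV 4.12 (cv2) and the standard library are available. Lean on these libraries where they do the work, as an engineer would, in place of code of your own. Each camera call takes 0.05 s, during which the arm holds its last target. There are 200 camera calls.

## Working session

There is one attempt and no reset: what is moved stays moved. The work goes in short steps, Python scripts to look and compute and a tool call to move; the robot and the scene stay as the last step left them, time stands still between calls to the robot, and variables do not carry over. Pictures are saved under pics/ and viewed, at most 10 in all, crops included, and the job is handed in when it is done.

Besides the shell and the picture viewer there is one more tool, called after "Emit:" as name(argument=value, ...) on one line, values as JSON. step_arm: Moves the arm, as the interface text tells. Its arguments: {"type":"object","properties":{"motion":{"type":"array","items":{"type":"object","properties":{"claw":{"type":"number"},"delta_pos":{"type":"array","items":{"type":"number"}},"turn":{"type":"number"}}}},"force":{"type":"number"}},"required":["motion"]}

```bash
ls; mkdir -p pics; python3 - <<'E'
from rig import *
import cv2,pickle
s=sense();print(s)
for n in("scene","side"):
    f=grab_frame(n);pickle.dump(f,open(n+".pkl","wb"));cv2.imwrite(f"pics/{n}0.png",cv2.cvtColor(f["img"],cv2.COLOR_RGB2BGR))
    print(n,{k:v for k,v in f.items() if k!="img"})
E
```

```text
pics
{'clock': 0.0, 'qpos': array([-1.23540472e+00,  3.53660526e-01,  1.63413956e+00,  5.81483686e-06,
        1.15521225e+00, -2.41149503e-03]), 'qvel': array([ 0.00060487, -0.0009733 ,  0.00027313,  0.00039757,  0.00070609,
       -0.00123045]), 'joint_efforts': array([ 1.19443266e-03, -6.05257344e+01, -3.42069054e+01,  2.57317306e-04,
        9.43464314e-03,  1.26766889e-05]), 'eef_pos': array([ 206.97367589, -589.23324311,  238.55162969]), 'tcp_rot': array([-3.14017299e+00, -8.74008144e-06,  3.37800745e-01]), 'contact_force': array([-0.13282168,  0.63076868, -0.40726673]), 'wrist_torque': array([-0.01199059, -0.03175837, -0.00766581]), 'grasp_force': 0.0, 'opening': 0.9995847279534023}
scene {'vertical_fov': 57.89960461958982, 'cx': 285.3278121510425, 'cy': 213.15358405626247, 'D': array([-0.02238207,  0.        ,  0.        ,  0.        ,  0.        ]), 'R': array([[ 0.54042866,  0.84136542, -0.0064109 ],
       [ 0.451358  , -0.29633126, -0.84170288],
       [-0.71007944,  0.45198675, -0.53990292]]), 't': array([-280.75847982, -185.65725271, 1579.08964283])}
side {'vertical_fov': 55.92519312137114, 'cx': 276.20741719010323, 'cy': 212.55657102429248, 'D': array([-0.05724849,  0.        ,  0.        ,  0.        ,  0.        ]), 'R': array([[-0.72013191, -0.69361765,  0.01745246],
       [-0.51335669,  0.51572132, -0.68592742],
       [ 0.46677076, -0.50291756, -0.72746064]]), 't': array([ 408.88889199,  362.68535307, 1007.25561112])}
```

View pics/scene0.png

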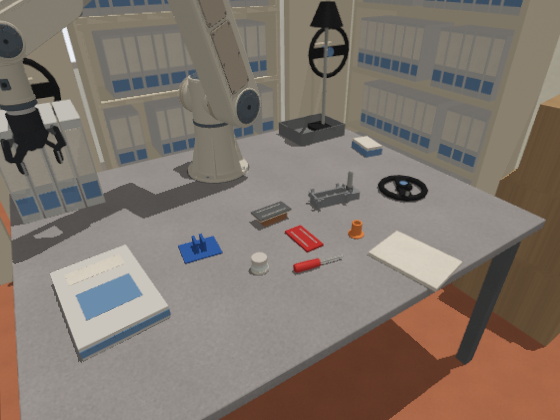

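View pics/side0.png

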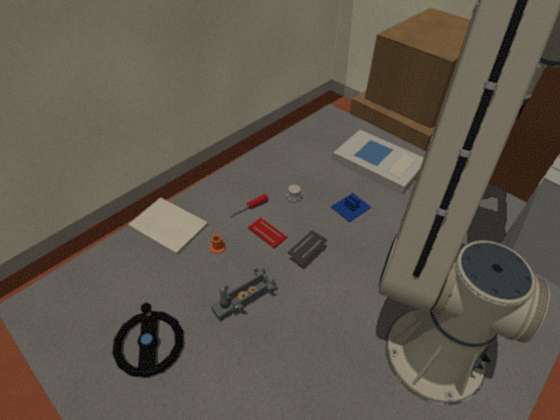

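```bash
cat > h.py <<'E'
import numpy as np,cv2,pickle
def K(f):
    h,w=f["img"].shape[:2];F=h/2/np.tan(np.radians(f["vertical_fov"])/2)
    return np.array([[F,0,f["cx"]],[0,F,f["cy"]],[0,0,1.]])
def ray(f,uv):
    n=cv2.undistortPoints(np.array([[uv]],float),K(f),np.array(f["D"]))[0,0]
    R=np.array(f["R"]);return -R.T@np.array(f["t"]),R.T@np.array([n[0],n[1],1])
def at(f,uv,z):
    c,d=ray(f,uv);return (c+d*(z-c[2])/d[2])[:2]
def proj(f,X):
    R=np.array(f["R"],float)
    return cv2.projectPoints(np.array(X,float).reshape(-1,1,3),cv2.Rodrigues(R)[0],np.array(f["t"],float),K(f),np.array(f["D"]))[0][:,0]
def load(n): return pickle.load(open(n+".pkl","rb"))
def save(f,name,x0,y0,x1,y1,s):
    im=cv2.cvtColor(f["img"],cv2.COLOR_RGB2BGR)[y0:y1,x0:x1]
    im=cv2.resize(im,None,fx=s,fy=s,interpolation=cv2.INTER_CUBIC)
    for x in range(-(-x0//10)*10,x1,10):
        cv2.line(im,(int((x-x0+.5)*s),0),(int((x-x0+.5)*s),6 if x%50 else 14),(0,255,255),1)
        if x%20==0: cv2.putText(im,str(x),(int((x-x0)*s)-10,24),0,.35,(0,255,255),1)
    for y in range(-(-y0//10)*10,y1,10):
        cv2.line(im,(0,int((y-y0+.5)*s)),(6,int((y-y0+.5)*s)),(0,255,255),1)
        if y%20==0: cv2.putText(im,str(y),(8,int((y-y0)*s)+4),0,.35,(0,255,255),1)
    cv2.imwrite(f"pics/{name}.png",im)
E
python3 - <<'E'
from h import *
a,b=load("scene"),load("side")
save(a,"scA",175,165,375,280,4);save(b,"siA",195,175,375,323,4)
for n,u,v,z in [("cover",(271,211),(308,246),38),("unit",(333,196),(245,296),40),("stand",(200,248),(350,207),6),("sleeve",(357,229),(217,241),20),("jar",(260,262),(293,192),25)]:
    print(n,at(a,u,z).round(),at(b,v,z).round())
E
```

```text
cover [457. -15.] [447. -12.]
unit [494. 211.] [454. 241.]
stand [ 473. -269.] [ 470. -264.]
sleeve [667. 168.] [669. 160.]
jar [ 646. -163.] [ 646. -165.]
```

View pics/scA.png

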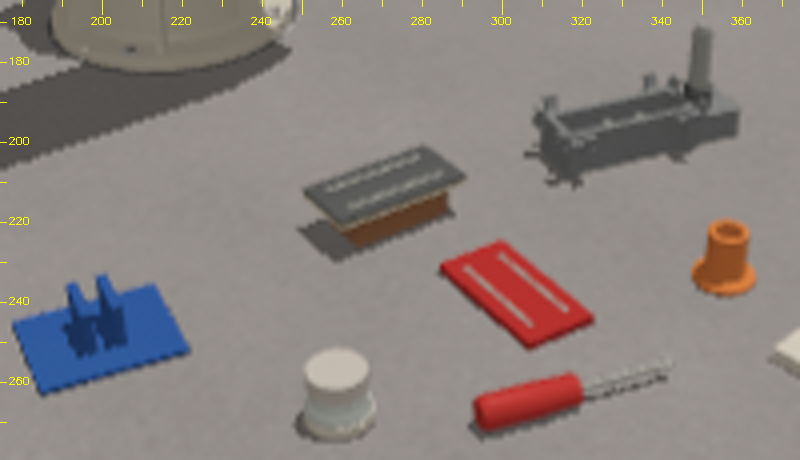

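View pics/siA.png

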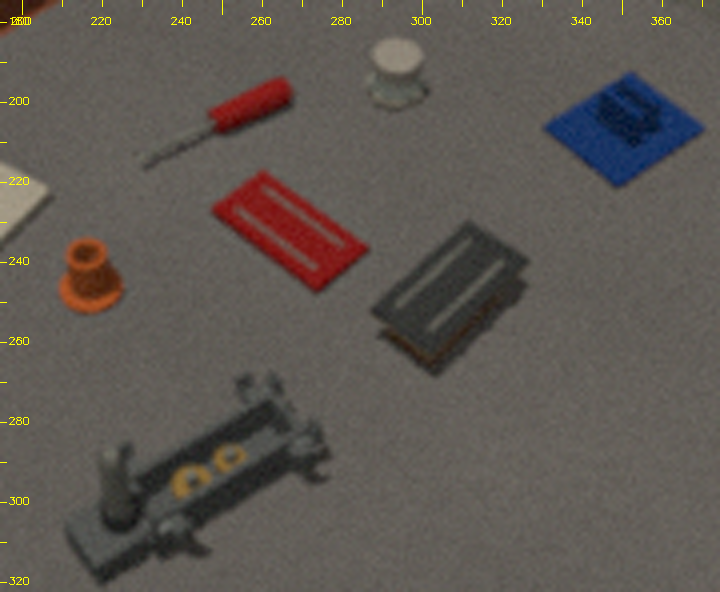

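```bash
cat >> h.py <<'E'
from scipy.optimize import least_squares
def fit(obs,model,p0):
    """obs: list of (frame, Nx2); model Nx3 local; solves x,y,yaw"""
    model=np.array(model,float)
    def W(p):
        c,s=np.cos(p[2]),np.sin(p[2]);return np.c_[model[:,0]*c-model[:,1]*s+p[0],model[:,0]*s+model[:,1]*c+p[1],model[:,2]]
    r=least_squares(lambda p:np.concatenate([(proj(f,W(p))-o).ravel() for f,o in obs]),p0,x_scale=[10,10,.1])
    return r.x,np.sqrt(np.mean(r.fun**2))
E
python3 - <<'E'
from h import *
a,b=load("scene"),load("side")
A=lambda L:np.array(L)/4+[175,165]-.4
B=lambda L:np.array(L)/4+[195,175]-.4
def tri(u,v):
    c1,d1=ray(a,u);c2,d2=ray(b,v);M=np.array([d1,-d2]).T
    s=np.linalg.lstsq(M,c2-c1,rcond=None)[0];return (c1+s[0]*d1+c2+s[1]*d2)/2,np.linalg.norm(c1+s[0]*d1-c2-s[1]*d2)
ca=A([(304,190),(422,147),(466,177),(345,222)]);cb=B([(469,222),(372,312),(431,347),(527,262)])
for o,f in((ca,a),(cb,b)):print("cover",[at(f,q,38).round().tolist() for q in o])
sa=A([(13,322),(154,285),(190,351),(42,394)]);sb=B([(704,128),(618,187),(543,127),(630,72)])
for o,f in((sa,a),(sb,b)):print("stand",[at(f,q,6).round().tolist() for q in o])
rect=lambda x,y,z:[(-x,-y,z),(-x,y,z),(x,y,z),(x,-y,z)]
print(fit([(a,ca),(b,cb)],[(-60,-30,38),(-60,30,38),(60,30,38),(60,-30,38)] if 0 else [(-30,-60,38),(-30,60,38),(30,60,38),(30,-60,38)],[455,-13,0]))
for m in (rect(45,55,6),rect(55,45,6)): print("stand",fit([(a,sa),(b,sb)],m,[471,-267,0.]))
print("shaft",tri(A([(702,29)])[0],B([(112,453)])[0]))
E
```

```text
cover [[427.0, -73.0], [422.0, 42.0], [482.0, 47.0], [485.0, -68.0]]
cover [[480.0, -69.0], [474.0, 50.0], [421.0, 43.0], [422.0, -69.0]]
stand [[424.0, -320.0], [438.0, -212.0], [528.0, -223.0], [515.0, -331.0]]
stand [[421.0, -316.0], [433.0, -208.0], [520.0, -219.0], [508.0, -327.0]]
(array([ 4.51512510e+02, -1.23590672e+01, -2.84292635e-02]), np.float64(9.008054395686553))
stand (array([ 4.72896118e+02, -2.70032524e+02, -1.17431045e-01]), np.float64(0.5682033756292549))
stand (array([ 4.73165547e+02, -2.70290525e+02, -1.62750850e-01]), np.float64(2.5948132355419897))
shaft (array([481.99822064, 290.3905024 , 105.29536245]), np.float64(1.0816770535094473))
```

```bash
cat >> h.py <<'E'
def plan(target,yaw=None,mm=40,n=None):
    from rig import sense
    s=sense();p=np.array(s["eef_pos"]);y=s["tcp_rot"][2]
    target=np.array(target,float);dy=0 if yaw is None else (yaw-y+np.pi)%(2*np.pi)-np.pi
    d=target-p;n=n or int(max(np.ceil(np.linalg.norm(d)/mm),np.ceil(abs(dy)/.123),1))
    rows=[]
    for i in range(n):
        q=(target-p)/(n-i);dx=q[0]*np.cos(y)+q[1]*np.sin(y);dyy=q[0]*np.sin(y)-q[1]*np.cos(y)
        v=np.round([dx,dyy,-q[2]],1);t=round(-dy/n,3)
        p=p+[v[0]*np.cos(y)+v[1]*np.sin(y),v[0]*np.sin(y)-v[1]*np.cos(y),-v[2]];y-=t
        rows.append((v.tolist(),t))
    print("from",s["eef_pos"].round(1),round(s["tcp_rot"][2],3),"F",s["contact_force"].round(1),"clk",round(s["clock"],1))
    for r in rows:print(r)
E
python3 - <<'E'
from h import *
a,b=load("scene"),load("side")
A=lambda L:np.array(L)/4+[175,165]-.4
B=lambda L:np.array(L)/4+[195,175]-.4
ca=A([(304,190),(422,147),(466,177),(345,222)]);cb=B([(527,262),(431,347),(372,312),(469,222)])
cb=B([(469,222),(527,262),(431,347),(372,312)])[[1,2,3,0]]
print([at(b,q,38).round().tolist() for q in cb])
m=[(-30,-60,38),(-30,60,38),(30,60,38),(30,-60,38)]
for o in([(a,ca)],[(b,cb)],[(a,ca),(b,cb)]):print("cover",fit(o,m,[452,-12,0]))
plan([452,20,260],1.54,40)
E
```

```text
[[422.0, -69.0], [421.0, 43.0], [474.0, 50.0], [480.0, -69.0]]
cover (array([ 4.53638256e+02, -1.27931739e+01,  6.62892390e-02]), np.float64(0.40135670658486755))
cover (array([ 4.49349088e+02, -1.15477694e+01,  3.85200958e-02]), np.float64(0.7974872170999081))
cover (array([ 4.50523861e+02, -1.17312129e+01,  4.91370466e-02]), np.float64(0.7336875302769197))
from [ 207.  -589.3  238.6] 0.338 F [0.  0.7 0.4] clk 0.1
([25.5, -29.0, -1.3], np.float64(-0.071))
([27.5, -27.2, -1.3], np.float64(-0.071))
([29.3, -25.1, -1.3], np.float64(-0.071))
([31.0, -23.0, -1.2], np.float64(-0.071))
([32.6, -20.7, -1.3], np.float64(-0.071))
([34.0, -18.4, -1.2], np.float64(-0.071))
([35.2, -15.9, -1.3], np.float64(-0.071))
([36.2, -13.4, -1.2], np.float64(-0.071))
([37.1, -10.8, -1.3], np.float64(-0.071))
([37.8, -8.1, -1.2], np.float64(-0.071))
([38.3, -5.4, -1.3], np.float64(-0.071))
([38.5, -2.7, -1.2], np.float64(-0.071))
([38.6, 0.0, -1.3], np.float64(-0.071))
([38.5, 2.8, -1.2], np.float64(-0.071))
([38.3, 5.5, -1.3], np.float64(-0.071))
([37.7, 8.2, -1.2], np.float64(-0.071))
([37.1, 10.9, -1.3], np.float64(-0.071))
```

Emit:
step_arm(motion=[{"claw": 85, "delta_pos": [25.5, -29, -1], "turn": -0.07}, {"claw": 85, "delta_pos": [27.5, -27, -1], "turn": -0.07}, {"claw": 85, "delta_pos": [29.5, -25, -1], "turn": -0.07}, {"claw": 85, "delta_pos": [31, -23, -1], "turn": -0.07}, {"claw": 85, "delta_pos": [32.5, -20.5, -1], "turn": -0.07}, {"claw": 85, "delta_pos": [34, -18.5, -1], "turn": -0.07}, {"claw": 85, "delta_pos": [35, -16, -2], "turn": -0.07}, {"claw": 85, "delta_pos": [36, -13.5, -2], "turn": -0.07}])

```text
clock: 0.77
eef_pos: [323.3, -302.0, 249.1]
tcp_rot: [-3.141, -0.0, 0.901]
contact_force: [0.9, 0.1, -0.3]
opening: 0.995
grasp_force: 0.0
```

Emit:
step_arm(motion=[{"claw": 85, "delta_pos": [37, -11, -1], "turn": -0.07}, {"claw": 85, "delta_pos": [38, -8, -1], "turn": -0.07}, {"claw": 85, "delta_pos": [38, -5.5, -1], "turn": -0.07}, {"claw": 85, "delta_pos": [38.5, -2.5, -1], "turn": -0.07}, {"claw": 85, "delta_pos": [38.5, 0, -1], "turn": -0.08}, {"claw": 85, "delta_pos": [38.5, 3, -1], "turn": -0.08}, {"claw": 85, "delta_pos": [38, 5.5, -2], "turn": -0.08}, {"claw": 85, "delta_pos": [37.5, 8, -2], "turn": -0.08}])

```text
clock: 1.43
eef_pos: [439.6, -16.4, 259.3]
tcp_rot: [-3.142, 0.0, 1.502]
contact_force: [0.6, -0.4, -0.8]
opening: 0.998
grasp_force: 0.0
```

Emit:
step_arm(motion=[{"claw": 85, "delta_pos": [37, 11, -2], "turn": -0.08}, {"claw": 85, "delta_pos": [0, 0, 0], "turn": 0}, {"claw": 85, "delta_pos": [0, 0, 0], "turn": 0}])

```text
clock: 1.68
eef_pos: [453.3, 19.5, 261.1]
tcp_rot: [-3.141, 0.0, 1.582]
contact_force: [-0.3, 0.1, 0.4]
opening: 0.996
grasp_force: 0.0
```

```bash
python3 - <<'E'
from rig import *
from h import *
f=grab_frame("wrist");pickle.dump(f,open("w1.pkl","wb"))
s=sense();print(s["eef_pos"],s["tcp_rot"],s["clock"])
print(-np.array(f["R"]).T@f["t"],np.array(f["R"]).round(2),f["vertical_fov"])
cv2.imwrite("pics/w1.png",cv2.cvtColor(f["img"],cv2.COLOR_RGB2BGR))
print(proj(f,[[452,-12,38],[482,290,109],[475,213,40]]))
E
```

```text
[452.75877025  18.26223853 260.89269838] [-3.14055355e+00  3.69325852e-04  1.57944566e+00] 1.7333
[451.48950343 102.9970315  395.84766548] [[ 1.    0.01  0.  ]
 [ 0.01 -0.95  0.32]
 [ 0.   -0.32 -0.95]] 58.1272618097242
[[ 281.77543653  213.09743029]
 [ 337.07583086 -232.36667423]
 [ 312.80735676  -48.81931896]]
```

View pics/w1.png

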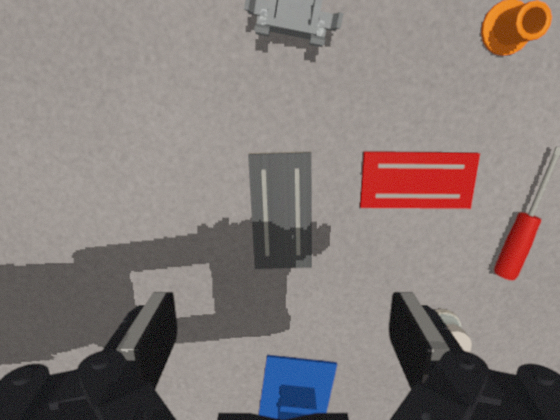

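Emit:
step_arm(motion=[{"claw": 85, "delta_pos": [39, 0, -5], "turn": 0}, {"claw": 85, "delta_pos": [39, 0, -5], "turn": 0}, {"claw": 85, "delta_pos": [39, 0, 0], "turn": 0}, {"claw": 85, "delta_pos": [20, 0, 0], "turn": 0}, {"claw": 85, "delta_pos": [0, 0, 0], "turn": 0}, {"claw": 85, "delta_pos": [0, 0, 0], "turn": 0}, {"claw": 85, "delta_pos": [0, 0, 0], "turn": 0}])

```text
clock: 2.32
eef_pos: [451.9, 153.2, 271.0]
tcp_rot: [-3.141, 0.001, 1.576]
contact_force: [0.6, -0.9, 0.1]
opening: 0.995
grasp_force: 0.0
```

```bash
python3 - <<'E'
from rig import *
from h import *
f=grab_frame("wrist");pickle.dump(f,open("w2.pkl","wb"))
s=sense();print(s["eef_pos"],s["tcp_rot"],s["clock"])
cv2.imwrite("pics/w2.png",cv2.resize(cv2.cvtColor(f["img"],cv2.COLOR_RGB2BGR),(784,588),interpolation=cv2.INTER_CUBIC))
g=load("w1");m=[(-30,-60,38),(-30,60,38),(30,60,38),(30,-60,38)]
print(fit([(g,np.array([(255,269),(249,153),(311,152),(312,267.)]))],m,[452,-12,0]))
print([at(g,q,38).round(1).tolist() for q in[(255,269),(249,153),(311,152),(312,267.)]])
E
```

```text
[451.99609251 153.05354653 271.07342234] [-3.14107964e+00  6.79182638e-04  1.57585934e+00] 2.3667
(array([ 4.52037710e+02, -1.20623145e+01,  3.84270931e-02]), np.float64(0.4784134436429027))
[[424.6, -73.8], [420.4, 47.3], [479.0, 48.9], [484.2, -70.9]]
```

View pics/w2.png

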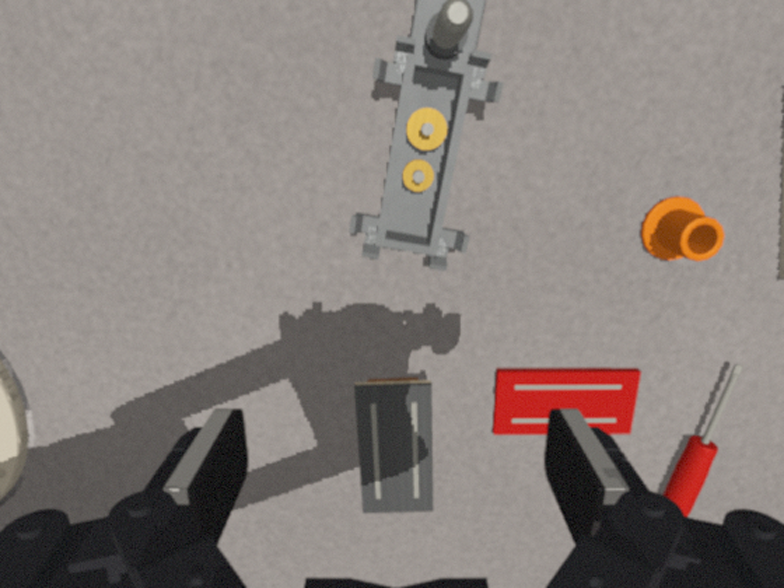

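```bash
python3 - <<'E'
from rig import *
from h import *
f=load("w2");P=lambda L:[at(f,np.array(q)/1.4-.3,z).round(1).tolist() for q,z in L]
lug=P([((364,224),46),((453,241),46),((386,72),46),((487,90),46)]);print("sidelugs",lug,np.mean(lug,0))
print("endlugs",P([((370,247),46),((437,257),46),((404,45),46),((480,57),46)]))
print("rim",P([((381,240),40),((433,248),40)]))
t=P([((458,12),109)])[0];print("tip",t)
m=np.mean(lug,0);d=np.array(t)-m;print("dist",np.hypot(*d),"dir",np.arctan2(d[1],d[0]))
l=np.array(lug);d2=(l[2]+l[3]-l[0]-l[1])/2;print(np.hypot(*d2),np.arctan2(d2[1],d2[0]))
print("sleeve top",P([((702,239),45)]),"base r",P([((676,229),3)]))
a,b=load("scene"),load("side")
print("sleeve scene/side top",at(a,np.array((728,230))/4+[175,165]-.4,45),at(b,np.array((88,249))/4+[195,175]-.4,45))
plan([452,25,180],1.59)
E
```

```text
sidelugs [[429.0, 174.4], [490.2, 162.9], [444.0, 270.5], [508.1, 260.3]] [467.825 217.025]
endlugs [[432.9, 158.4], [479.5, 151.6], [455.2, 286.1], [502.7, 279.6]]
rim [[440.4, 162.1], [477.0, 156.6]]
tip [481.4, 293.0]
dist 77.17824337207995 dir 1.3939849732022433
98.13849907146532 1.4023810557558738
sleeve top [[664.7, 165.7]] base r [[667.6, 165.0]]
sleeve scene/side top [664.55693133 165.73455371] [664.99105304 162.05810386]
from [452.  153.1 271.1] 1.576 F [-0.4 -1.   0.1] clk 2.4
([-32.0, -0.2, 22.8], np.float64(-0.004))
([-32.0, -0.3, 22.8], np.float64(-0.004))
([-32.0, -0.4, 22.7], np.float64(-0.004))
([-32.0, -0.5, 22.8], np.float64(-0.004))
```

```bash
python3 - <<'E'
from h import *
a,b=load("scene"),load("side")
print("handwheel",at(a,(403,187),20).round(),at(b,(148,342),20).round())
plan([451.3,8,80],1.609)
E
```

```text
handwheel [557. 491.] [540. 499.]
from [452.  153.1 271.1] 1.576 F [-0.4 -1.   0.1] clk 2.4
([-24.2, -0.2, 31.8], np.float64(-0.006))
([-24.2, -0.4, 31.9], np.float64(-0.006))
([-24.2, -0.5, 31.8], np.float64(-0.006))
([-24.1, -0.7, 31.9], np.float64(-0.006))
([-24.2, -0.8, 31.8], np.float64(-0.006))
([-24.1, -1.0, 31.9], np.float64(-0.006))
```

Emit:
step_arm(motion=[{"claw": 85, "delta_pos": [-24, 0, 32], "turn": -0.006}, {"claw": 85, "delta_pos": [-24, 0, 32], "turn": -0.006}, {"claw": 85, "delta_pos": [-24, -1, 32], "turn": -0.006}, {"claw": 85, "delta_pos": [-24, -1, 32], "turn": -0.006}, {"claw": 85, "delta_pos": [-24, -1, 32], "turn": -0.006}, {"claw": 85, "delta_pos": [-25, -1, 31], "turn": -0.006}, {"claw": 85, "delta_pos": [0, 0, 0], "turn": 0}, {"claw": 85, "delta_pos": [0, 0, 0], "turn": 0}])

```text
clock: 3.03
eef_pos: [449.7, 7.5, 78.9]
tcp_rot: [-3.138, 0.0, 1.609]
contact_force: [1.0, 0.4, 1.0]
opening: 0.992
grasp_force: 0.0
```

Emit:
step_arm(motion=[{"claw": 85, "delta_pos": [0, 0, 20], "turn": 0}, {"claw": 85, "delta_pos": [0, 0, 20], "turn": 0}, {"claw": 85, "delta_pos": [0, 0, 11], "turn": 0}, {"claw": 85, "delta_pos": [0, 0, 0], "turn": 0}, {"claw": 85, "delta_pos": [0, 0, 0], "turn": 0}], force=25)

```text
clock: 3.45
eef_pos: [451.9, 9.8, 30.2]
tcp_rot: [3.141, -0.0, 1.614]
contact_force: [0.3, -0.3, 0.8]
opening: 0.995
grasp_force: 0.0
```

Emit:
step_arm(motion=[{"claw": 45, "delta_pos": [0, 0, 0], "turn": 0}, {"claw": 45, "delta_pos": [0, 0, 0], "turn": 0}, {"claw": 45, "delta_pos": [0, 0, 0], "turn": 0}, {"claw": 45, "delta_pos": [0, 0, 0], "turn": 0}, {"claw": 45, "delta_pos": [0, 0, 0], "turn": 0}, {"claw": 45, "delta_pos": [0, 0, 0], "turn": 0}], force=25)

```text
clock: 3.95
eef_pos: [452.3, 9.8, 30.6]
tcp_rot: [3.139, -0.0, 1.614]
contact_force: [-0.4, 0.1, 8.0]
opening: 0.696
grasp_force: 25.1
```

Emit:
step_arm(motion=[{"claw": 45, "delta_pos": [0, 0, -4], "turn": 0}, {"claw": 45, "delta_pos": [0, 0, -10], "turn": 0}, {"claw": 45, "delta_pos": [0, 0, -15], "turn": 0}, {"claw": 45, "delta_pos": [0, 0, -15], "turn": 0}, {"claw": 45, "delta_pos": [0, 0, -25], "turn": 0}, {"claw": 45, "delta_pos": [0, 0, -25], "turn": 0}, {"claw": 45, "delta_pos": [0, 0, -25], "turn": 0}, {"claw": 45, "delta_pos": [0, 0, -5], "turn": 0}])

```text
clock: 4.62
eef_pos: [453.3, 9.7, 157.7]
tcp_rot: [3.136, 0.0, 1.614]
contact_force: [1.6, 0.4, -0.9]
opening: 0.692
grasp_force: 28.4
```

```bash
python3 - <<'E'
from rig import *
from h import *
ims=[]
for n in("scene","side","wrist"):
    f=grab_frame(n);pickle.dump(f,open(n+"2.pkl","wb"))
    p=proj(f,[np.array(sense()["eef_pos"])])[0].astype(int);print(n,p)
    im=cv2.cvtColor(f["img"],cv2.COLOR_RGB2BGR)
    if n!="wrist":
        x0,y0=np.clip(p-[50,50],0,[460,320]);im=cv2.resize(im[y0:y0+100,x0:x0+100],(300,300),interpolation=cv2.INTER_CUBIC);print(x0,y0)
    else: im=cv2.resize(im,(400,300))[:, :]
    ims.append(im)
cv2.imwrite("pics/g1.png",np.vstack([np.hstack(ims[:2]),np.hstack([ims[2],np.zeros((300,200,3),np.uint8)])]))
s=sense();print(s["eef_pos"],s["opening"],s["grasp_force"],s["contact_force"],s["wrist_torque"])
E
```

```text
scene [276 175]
226 125
side [304 223]
254 173
wrist [282 304]
[451.36808808   9.66954597 153.73073109] 0.6941347223363892 28.434878289699554 [ 0.78772222 -0.37184369 -1.40205278] [-0.01725547  0.01030491 -0.05537097]
```

View pics/g1.png

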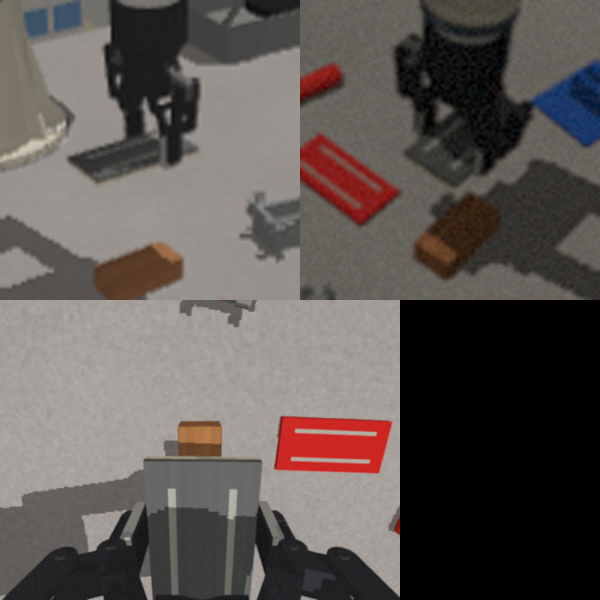

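```bash
python3 - <<'E'
from h import *
plan([475.6,260.5,135],1.398,36)
E
```

```text
from [451.4   9.7 153.7] 1.614 F [ 0.8 -0.4 -1.4] clk 4.8
([31.2, 4.4, 2.3], np.float64(0.027))
([31.3, 3.5, 2.3], np.float64(0.027))
([31.4, 2.7, 2.4], np.float64(0.027))
([31.4, 1.8, 2.3], np.float64(0.027))
([31.5, 1.0, 2.4], np.float64(0.027))
([31.5, 0.1, 2.3], np.float64(0.027))
([31.5, -0.7, 2.4], np.float64(0.027))
([31.5, -1.5, 2.3], np.float64(0.027))
```

Emit:
step_arm(motion=[{"claw": 45, "delta_pos": [20, 4, 2], "turn": 0.027}, {"claw": 45, "delta_pos": [31.5, 3.5, 2], "turn": 0.027}, {"claw": 45, "delta_pos": [31.5, 2.5, 2], "turn": 0.027}, {"claw": 45, "delta_pos": [31.5, 2, 2], "turn": 0.027}, {"claw": 45, "delta_pos": [31.5, 1, 2], "turn": 0.027}, {"claw": 45, "delta_pos": [31.5, 0, 2], "turn": 0.027}, {"claw": 45, "delta_pos": [31.5, -0.5, 3], "turn": 0.027}, {"claw": 45, "delta_pos": [31.5, -1, 3], "turn": 0.027}])

```text
clock: 5.43
eef_pos: [475.0, 250.7, 133.3]
tcp_rot: [-3.139, 0.002, 1.397]
contact_force: [0.3, -0.7, -2.2]
opening: 0.698
grasp_force: 28.4
```

Emit:
step_arm(motion=[{"claw": 45, "delta_pos": [11, -0.5, 0], "turn": 0}, {"claw": 45, "delta_pos": [0, 0, 0], "turn": 0}, {"claw": 45, "delta_pos": [0, 0, 0], "turn": 0}])

```text
clock: 5.68
eef_pos: [476.6, 260.1, 133.8]
tcp_rot: [-3.139, 0.002, 1.4]
contact_force: [-0.2, -0.0, -1.8]
opening: 0.694
grasp_force: 28.4
```

```bash
python3 - <<'E'
from rig import *
from h import *
f=grab_frame("wrist");pickle.dump(f,open("w3.pkl","wb"))
plan([475.6,260.5,116],1.398,36)
# A edge: predicted rows vs tilt
s=sense();p=np.array(s["eef_pos"])+[0,0,4];e=np.array([np.cos(1.398),np.sin(1.398),0])
for th in(0,5,10,20,30,40):
    t=np.radians(th);A=p+38.5*(np.cos(t)*e+np.sin(t)*np.array([0,0,1]))+4*(-np.sin(t)*e+np.cos(t)*np.array([0,0,1]))
    print(th,proj(f,[A])[0].round(1))
c=f["img"][:,275:290].mean(1).astype(int);print([(r,c[r].tolist()) for r in range(140,300,6)])
print(proj(f,[[481.3,293,109]]))
E
```

```text
from [476.6 259.5 134.1] 1.399 F [ 0.4 -0.6 -1.6] clk 5.7
([0.9, -1.2, 18.1], np.float64(0.001))
0 [286.1 226.2]
5 [286.2 230.8]
10 [286.3 236.4]
20 [286.4 250.3]
30 [286.5 267.8]
40 [286.5 288.3]
[(140, [144, 146, 144]), (146, [145, 146, 144]), (152, [145, 146, 144]), (158, [62, 63, 62]), (164, [104, 104, 102]), (170, [110, 109, 102]), (176, [112, 110, 103]), (182, [113, 111, 105]), (188, [115, 114, 107]), (194, [129, 127, 119]), (200, [144, 141, 133]), (206, [172, 170, 161]), (212, [171, 169, 160]), (218, [115, 111, 102]), (224, [61, 61, 60]), (230, [100, 101, 99]), (236, [99, 99, 98]), (242, [99, 99, 98]), (248, [100, 99, 99]), (254, [99, 100, 98]), (260, [100, 100, 98]), (266, [100, 100, 98]), (272, [100, 100, 99]), (278, [100, 100, 98]), (284, [99, 100, 98]), (290, [90, 90, 89]), (296, [56, 56, 55])]
[[282.84575255 210.60997686]]
```

Emit:
step_arm(motion=[{"claw": 45, "delta_pos": [0, -1, 10], "turn": 0}, {"claw": 45, "delta_pos": [0, 0, 10], "turn": 0}, {"claw": 45, "delta_pos": [0, 0, 4], "turn": 0}, {"claw": 45, "delta_pos": [0, 0, 3], "turn": 0}, {"claw": 45, "delta_pos": [0, 0, 3], "turn": 0}, {"claw": 45, "delta_pos": [0, 0, 2], "turn": 0}, {"claw": 45, "delta_pos": [0, 0, 2], "turn": 0}])

```text
clock: 6.32
eef_pos: [476.2, 259.5, 101.2]
tcp_rot: [-3.141, 0.002, 1.398]
contact_force: [-2.4, -5.4, 6.3]
opening: 0.696
grasp_force: 30.3
```

```bash
cat >> h.py <<'E'
def tilt(La=38.5,dz=4,save=None):
    from rig import sense,grab_frame
    f=grab_frame("wrist");s=sense();y=s["tcp_rot"][2];p=np.array(s["eef_pos"])+[0,0,dz];e=np.array([np.cos(y),np.sin(y),0]);k=np.array([0,0,1.])
    if save: pickle.dump(f,open(save,"wb"))
    g=cv2.cvtColor(f["img"],cv2.COLOR_RGB2GRAY).astype(int)
    print("pos",s["eef_pos"].round(1),"F",s["contact_force"].round(1),"T",s["wrist_torque"].round(2),"clk",round(s["clock"],2))
    for c in(262,300): print("col",c,g[150:400:5,c-3:c+4].mean(1).astype(int).tolist())
    for th in range(0,100,10):
        t=np.radians(th);A=p+La*(np.cos(t)*e+np.sin(t)*k)+4*(-np.sin(t)*e+np.cos(t)*k);print(th,proj(f,[A])[0][1].round(),end="; ")
E
python3 -c "
from h import *
tilt(save='w4.pkl')"
```

```text
pos [476.2 259.5 100.9] F [-2.1 -4.9  4.9] T [-0.57  0.29  0.01] clk 6.37
col 262 [148, 146, 144, 144, 139, 104, 99, 101, 99, 97, 99, 112, 100, 92, 96, 96, 165, 136, 73, 94, 94, 94, 93, 93, 94, 94, 94, 94, 93, 91, 54, 55, 54, 56, 54, 56, 55, 56, 55, 56, 55, 54, 53, 55, 54, 56, 54, 55, 55, 54]
col 300 [147, 146, 146, 146, 100, 82, 103, 105, 103, 104, 104, 104, 105, 108, 116, 107, 165, 134, 73, 96, 95, 95, 96, 95, 96, 94, 95, 95, 96, 84, 57, 55, 56, 58, 55, 56, 55, 57, 56, 55, 57, 56, 56, 57, 58, 54, 55, 56, 57, 54]
0 224.0; 10 234.0; 20 248.0; 30 265.0; 40 285.0; 50 308.0; 60 331.0; 70 353.0; 80 374.0; 90 391.0;
```

Emit:
step_arm(motion=[{"claw": 45, "delta_pos": [0, 0, 2], "turn": 0}, {"claw": 45, "delta_pos": [0, 0, 2], "turn": 0}, {"claw": 45, "delta_pos": [0, 0, 2], "turn": 0}, {"claw": 45, "delta_pos": [0, 0, 2], "turn": 0}, {"claw": 45, "delta_pos": [0, 0, 2], "turn": 0}, {"claw": 45, "delta_pos": [0, 0, 0], "turn": 0}])

```text
clock: 6.87
eef_pos: [476.5, 260.3, 91.4]
tcp_rot: [-3.141, 0.0, 1.397]
contact_force: [-3.1, -1.7, 7.0]
opening: 0.695
grasp_force: 32.6
```

```bash
python3 -c "
from h import *
tilt(save='w5.pkl')"
```

```text
pos [476.5 260.2  91.5] F [-2.8 -2.4  7.4] T [-0.01  0.45  0.11] clk 6.92
col 262 [146, 147, 145, 143, 143, 132, 90, 93, 97, 98, 97, 97, 97, 111, 96, 96, 101, 104, 106, 96, 187, 186, 83, 84, 84, 84, 85, 85, 85, 85, 55, 53, 53, 55, 53, 54, 52, 51, 52, 52, 52, 51, 50, 52, 49, 50, 51, 52, 72, 74]
col 300 [147, 147, 143, 145, 146, 98, 75, 100, 102, 102, 104, 103, 103, 104, 105, 107, 113, 118, 119, 105, 187, 185, 85, 84, 87, 85, 86, 85, 88, 85, 88, 51, 52, 54, 54, 52, 53, 56, 52, 55, 53, 51, 53, 52, 54, 53, 53, 52, 73, 73]
0 224.0; 10 234.0; 20 248.0; 30 266.0; 40 286.0; 50 308.0; 60 331.0; 70 354.0; 80 375.0; 90 392.0;
```

Emit:
step_arm(motion=[{"claw": 45, "delta_pos": [0, 0, 2], "turn": 0}, {"claw": 45, "delta_pos": [0, 0, 0], "turn": 0}, {"claw": 45, "delta_pos": [0, 0, -15], "turn": 0}, {"claw": 45, "delta_pos": [0, 0, -25], "turn": 0}, {"claw": 45, "delta_pos": [0, 0, -28], "turn": 0}, {"claw": 45, "delta_pos": [20, 0, -4], "turn": 0}, {"claw": 45, "delta_pos": [30, 0, 0], "turn": 0}, {"claw": 45, "delta_pos": [30, 0, 0], "turn": 0}])

```text
clock: 7.58
eef_pos: [491.2, 339.8, 162.2]
tcp_rot: [3.14, -0.001, 1.396]
contact_force: [1.1, 0.3, -2.6]
opening: 0.692
grasp_force: 32.0
```

Emit:
step_arm(motion=[{"claw": 45, "delta_pos": [30, 0, 0], "turn": 0}, {"claw": 45, "delta_pos": [13, 0, 0], "turn": 0}, {"claw": 45, "delta_pos": [0, 0, 0], "turn": 0}, {"claw": 45, "delta_pos": [0, 0, 0], "turn": 0}])

```text
clock: 7.92
eef_pos: [497.4, 381.5, 160.5]
tcp_rot: [-3.141, 0.001, 1.399]
contact_force: [-0.2, -1.2, -1.9]
opening: 0.695
grasp_force: 32.0
```

```bash
python3 -c "
from h import *
tilt(save='w6.pkl');print()
plan([496.8,381.7,126],1.398,36)"
```

```text
pos [497.3 380.7 160.6] F [-0.4 -0.2 -1.5] T [ 0.07 -0.03 -0.03] clk 7.97
col 262 [167, 168, 169, 171, 170, 170, 167, 165, 170, 169, 167, 167, 102, 101, 99, 102, 104, 101, 98, 99, 186, 203, 169, 95, 94, 92, 91, 92, 94, 94, 93, 59, 59, 59, 60, 60, 60, 59, 58, 57, 58, 57, 56, 57, 57, 58, 63, 88, 99, 143]
col 300 [34, 27, 157, 166, 166, 165, 166, 168, 165, 167, 163, 166, 105, 100, 100, 99, 101, 101, 100, 102, 193, 203, 155, 96, 97, 94, 93, 94, 93, 94, 93, 65, 59, 59, 59, 59, 61, 59, 60, 60, 59, 60, 60, 60, 59, 60, 68, 87, 114, 105]
0 226.0; 10 236.0; 20 250.0; 30 268.0; 40 288.0; 50 310.0; 60 334.0; 70 356.0; 80 376.0; 90 394.0; 
from [497.3 380.7 160.6] 1.398 F [-0.4 -0.2 -1.5] clk 8.0
([0.8, -0.7, 34.6], np.float64(-0.0))
```

Emit:
step_arm(motion=[{"claw": 45, "delta_pos": [0, 0, 20], "turn": 0}, {"claw": 45, "delta_pos": [0, 0, 15], "turn": 0}, {"claw": 45, "delta_pos": [-4, 0, 0], "turn": 0}, {"claw": 45, "delta_pos": [-4, 0, 0], "turn": 0}, {"claw": 45, "delta_pos": [-4, 0, -2], "turn": 0}, {"claw": 45, "delta_pos": [-4, 0, -4], "turn": 0}, {"claw": 45, "delta_pos": [-4, 0, -4], "turn": 0}, {"claw": 45, "delta_pos": [0, 0, 0], "turn": 0}])

```text
clock: 8.63
eef_pos: [495.2, 362.2, 138.3]
tcp_rot: [3.14, -0.002, 1.397]
contact_force: [1.2, 3.0, -1.0]
opening: 0.693
grasp_force: 31.6
```

```bash
python3 -c "
from h import *
tilt(save='w7.pkl');print()"
```

```text
pos [495.3 362.4 138. ] F [ 0.1  3.2 -0.4] T [ 0.59 -0.16 -0.01] clk 8.68
col 262 [164, 166, 164, 160, 162, 163, 166, 162, 162, 160, 160, 161, 166, 105, 98, 96, 94, 95, 94, 95, 98, 88, 205, 204, 116, 94, 94, 82, 84, 83, 82, 57, 56, 57, 55, 54, 54, 54, 53, 54, 54, 53, 73, 85, 81, 82, 80, 81, 88, 83]
col 300 [161, 160, 160, 161, 162, 161, 160, 160, 160, 159, 160, 161, 160, 114, 98, 96, 98, 97, 98, 97, 98, 90, 204, 204, 116, 97, 95, 84, 85, 84, 84, 73, 56, 56, 55, 56, 56, 56, 57, 57, 56, 58, 77, 89, 85, 81, 83, 82, 82, 81]
0 223.0; 10 233.0; 20 247.0; 30 264.0; 40 284.0; 50 306.0; 60 330.0; 70 352.0; 80 373.0; 90 390.0;
```

```bash
cat >> h.py <<'E'
def look(name,X,r=40,s=7):
    from rig import grab_frame
    o=[]
    for n in("scene","side"):
        f=grab_frame(n);pickle.dump(f,open(n+"L.pkl","wb"));c=proj(f,[X])[0].astype(int);im=cv2.cvtColor(f["img"],cv2.COLOR_RGB2BGR)
        x0=int(np.clip(c[0]-r,0,560-2*r));y0=int(np.clip(c[1]-r,0,420-2*r));print(n,"origin",x0,y0)
        im=cv2.convertScaleAbs(im[y0:y0+2*r,x0:x0+2*r],alpha=1.5);o.append(cv2.resize(im,(400,400),interpolation=cv2.INTER_CUBIC))
    cv2.imwrite(f"pics/{name}.png",np.hstack(o))
E
python3 -c "
from h import *
look('l1',[488,330,120])"
```

```text
scene origin 320 125
side origin 168 252
```

View pics/l1.png

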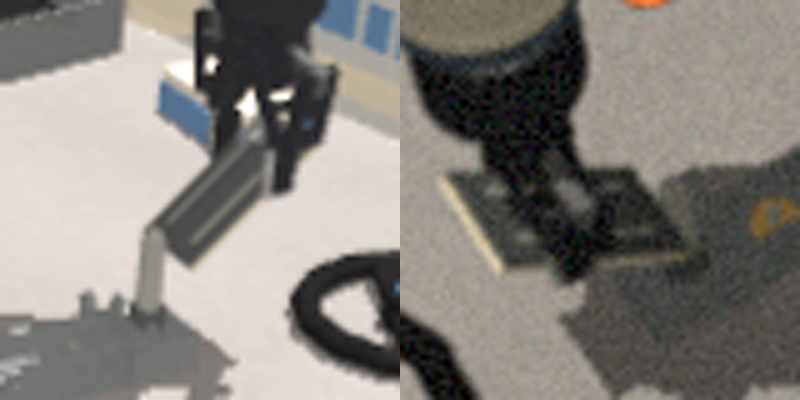

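```bash
cat >> h.py <<'E'
def ends(f,p,y,L0=38.5,dz=4):
    """cream A end face -> tilt and A length"""
    im=f["img"].astype(int);m=((im.min(2)>150)&(im[:,:,0]-im[:,:,2]>12)).astype(np.uint8)
    m[:200]=0;n,l,st,c=cv2.connectedComponentsWithStats(m)
    k=[i for i in range(1,n) if st[i,4]>150];print([st[i].tolist() for i in k])
    i=max(k,key=lambda i:st[i,2]);pts=np.argwhere(l==i)[:,::-1]
    r=cv2.minAreaRect(pts.astype(np.float32));q=cv2.boxPoints(r);q=q[np.argsort(q[:,1])];top=q[:2][np.argsort(q[:2,0])];bot=q[2:][np.argsort(q[2:,0])]
    e=np.array([np.cos(y),np.sin(y),0]);la=np.array([-np.sin(y),np.cos(y),0]);kz=np.array([0,0,1.]);p=np.array(p)+[0,0,dz]
    def W(v):
        t,L,o=v;A=p+L*(np.cos(t)*e+np.sin(t)*kz)+o*la;nb=-np.sin(t)*e+np.cos(t)*kz
        return [A+30*la-4*nb,A-30*la-4*nb,A+30*la+4*nb,A-30*la+4*nb]
    ob=np.vstack([top,bot])
    s=least_squares(lambda v:(proj(f,W(v))-ob).ravel(),[.6,L0,0],x_scale=[.1,5,5])
    print("tilt deg",np.degrees(s.x[0]).round(1),"LA",s.x[1].round(1),"off",s.x[2].round(1),"rms",np.sqrt(np.mean(s.fun**2)).round(2),ob.round().tolist())
E
python3 -c "
from h import *
ends(load('w6'),[497.3,380.7,160.6],1.398)
ends(load('w7'),[495.3,362.4,138],1.397)
ends(load('w5'),[476.5,260.2,91.5],1.397)"
```

```text
[[187, 248, 193, 13, 1996]]
tilt deg 30.9 LA 41.5 off 0.9 rms 3.8 [[187.0, 249.0], [379.0, 248.0], [187.0, 260.0], [379.0, 259.0]]
[[184, 256, 198, 14, 2241]]
tilt deg 37.5 LA 42.0 off 1.2 rms 3.91 [[184.0, 256.0], [381.0, 256.0], [184.0, 269.0], [381.0, 269.0]]
[[188, 245, 189, 12, 1701]]
tilt deg 28.0 LA 39.5 off 1.3 rms 3.51 [[188.0, 246.0], [376.0, 244.0], [188.0, 257.0], [376.0, 255.0]]
```

Emit:
step_arm(motion=[{"claw": 45, "delta_pos": [-3, 0, -3], "turn": 0}, {"claw": 45, "delta_pos": [-4, 0, -4], "turn": 0}, {"claw": 45, "delta_pos": [-4, 0, -3], "turn": 0}, {"claw": 45, "delta_pos": [-4, 0, -3], "turn": 0}, {"claw": 45, "delta_pos": [-4, 0, -2], "turn": 0}, {"claw": 45, "delta_pos": [-4, 0, -2], "turn": 0}, {"claw": 45, "delta_pos": [0, 0, 0], "turn": 0}])

```text
clock: 9.37
eef_pos: [491.0, 339.8, 154.3]
tcp_rot: [3.14, -0.002, 1.398]
contact_force: [0.7, 5.8, 1.3]
opening: 0.694
grasp_force: 30.8
```

```bash
python3 -c "
from rig import *
from h import *
f=grab_frame('wrist');s=sense();print(s['eef_pos'],s['contact_force'],s['clock'])
ends(f,s['eef_pos'],s['tcp_rot'][2])"
```

```text
[491.00014786 339.98834863 154.109498  ] [1.18842578 5.15518195 2.27170953] 9.4167
[[179, 282, 208, 16, 2958]]
tilt deg 49.6 LA 43.7 off 1.1 rms 4.47 [[179.0, 282.0], [386.0, 282.0], [179.0, 297.0], [386.0, 297.0]]
```

Emit:
step_arm(motion=[{"claw": 45, "delta_pos": [-4, 0, -2], "turn": 0}, {"claw": 45, "delta_pos": [-4, 0, -2], "turn": 0}, {"claw": 45, "delta_pos": [-5, 0, -2], "turn": 0}, {"claw": 45, "delta_pos": [-5, 0, -2], "turn": 0}, {"claw": 45, "delta_pos": [-5, 0, -1], "turn": 0}, {"claw": 45, "delta_pos": [-5, 0, -1], "turn": 0}, {"claw": 45, "delta_pos": [-5, 0, 0], "turn": 0}, {"claw": 45, "delta_pos": [0, 0, 0], "turn": 0}])

```text
clock: 10.08
eef_pos: [484.9, 306.3, 163.5]
tcp_rot: [3.141, -0.0, 1.397]
contact_force: [2.4, 4.7, 0.8]
opening: 0.693
grasp_force: 31.0
```

```bash
cat > fitp.py <<'E'
from h import *
def mask(f,lo):  # cream pixels
    im=f["img"].astype(int);return im
def overlay(name,hyp,r=40):
    """hyp: list of (tilt deg, LA); draws outlines on scene & side crops"""
    from rig import grab_frame,sense
    s=sense();y=s["tcp_rot"][2];p=np.array(s["eef_pos"])+[0,0,4];e=np.array([np.cos(y),np.sin(y),0]);la=np.array([-np.sin(y),np.cos(y),0]);k=np.array([0,0,1.])
    o=[];print(s["eef_pos"].round(1),s["contact_force"].round(1),round(s["clock"],2))
    for n in("scene","side"):
        f=grab_frame(n);pickle.dump(f,open(n+"L.pkl","wb"));c=proj(f,[p-[0,0,20]])[0].astype(int)
        x0,y0=int(c[0]-r),int(c[1]-r);im=cv2.convertScaleAbs(cv2.cvtColor(f["img"],cv2.COLOR_RGB2BGR)[y0:y0+2*r,x0:x0+2*r],alpha=1.5)
        im=cv2.resize(im,(400,400),interpolation=cv2.INTER_CUBIC);raw=im.copy();q=400/(2*r)
        for (th,L),col in zip(hyp,[(0,0,255),(0,255,0),(255,0,255)]):
            t=np.radians(th);ax=np.cos(t)*e+np.sin(t)*k
            P=proj(f,[p+L*ax+30*la,p+L*ax-30*la,p-(120-L)*ax-30*la,p-(120-L)*ax+30*la]);cv2.polylines(im,[((P-[x0,y0]+.5)*q).astype(np.int32)],True,col,1)
        o.append(im)
    cv2.imwrite(f"pics/{name}.png",np.hstack(o))
E
python3 -c "
from rig import *
from fitp import *
f=grab_frame('wrist');s=sense()
ends(f,s['eef_pos'],s['tcp_rot'][2])
overlay('l2',[(70,40),(90,40)])"
```

```text
[[175, 328, 215, 13, 2268]]
tilt deg 66.1 LA 44.3 off 1.2 rms 5.97 [[175.0, 328.0], [389.0, 328.0], [175.0, 340.0], [389.0, 340.0]]
[484.9 306.6 163.5] [ 1.4  3.  -0.4] 10.13
```

View pics/l2.png

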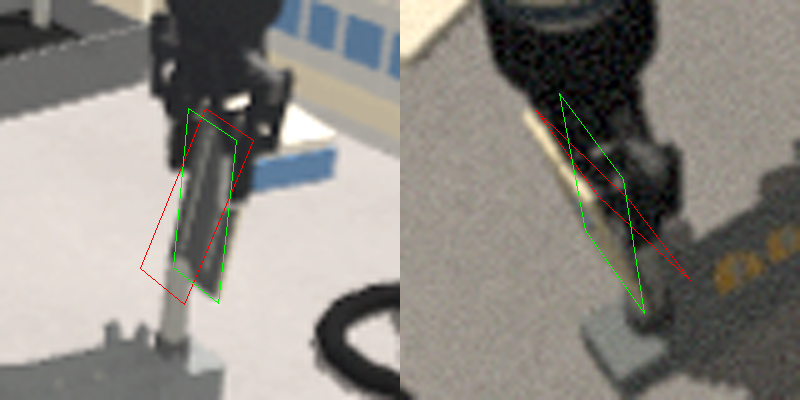

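Emit:
step_arm(motion=[{"claw": 45, "delta_pos": [4, 0, -2], "turn": 0}, {"claw": 45, "delta_pos": [4, 0, -5], "turn": 0}, {"claw": 45, "delta_pos": [0, 0, -10], "turn": 0}, {"claw": 45, "delta_pos": [0, 0, -12], "turn": 0}, {"claw": 45, "delta_pos": [-8, 0, -6], "turn": 0}, {"claw": 45, "delta_pos": [-16, 0, 0], "turn": -0.01}, {"claw": 45, "delta_pos": [-24, 0, 0], "turn": -0.01}, {"claw": 45, "delta_pos": [-32, 0, 0], "turn": -0.01}], force=40)

```text
clock: 10.9
eef_pos: [473.3, 235.8, 199.3]
tcp_rot: [3.14, -0.001, 1.43]
contact_force: [0.8, -0.4, -1.2]
opening: 0.689
grasp_force: 43.6
```

```bash
python3 -c "
from rig import *
from h import *
plan([472.5,-271.5,180],1.453,35)
f=grab_frame('wrist');s=sense()
ends(f,s['eef_pos'],s['tcp_rot'][2]);print(s['opening'])"
```

```text
from [473.3 235.8 199.3] 1.43 F [ 0.8 -0.4 -1.2] clk 10.9
([-33.5, 4.7, 1.3], np.float64(-0.002))
([-33.5, 4.6, 1.3], np.float64(-0.002))
([-33.5, 4.6, 1.3], np.float64(-0.002))
([-33.5, 4.5, 1.3], np.float64(-0.002))
([-33.5, 4.4, 1.3], np.float64(-0.002))
([-33.5, 4.4, 1.3], np.float64(-0.002))
([-33.6, 4.3, 1.3], np.float64(-0.002))
([-33.6, 4.2, 1.3], np.float64(-0.002))
([-33.6, 4.2, 1.3], np.float64(-0.002))
([-33.6, 4.1, 1.3], np.float64(-0.002))
([-33.6, 4.0, 1.3], np.float64(-0.002))
([-33.6, 3.9, 1.2], np.float64(-0.002))
([-33.6, 3.9, 1.3], np.float64(-0.002))
([-33.6, 3.8, 1.2], np.float64(-0.002))
([-33.5, 3.7, 1.3], np.float64(-0.002))
[[175, 326, 215, 13, 2458]]
tilt deg 58.7 LA 47.8 off -0.2 rms 6.16 [[175.0, 326.0], [389.0, 326.0], [175.0, 338.0], [389.0, 338.0]]
0.6872784274530488
```

Emit:
step_arm(motion=[{"claw": 45, "delta_pos": [-33, 4.5, 0], "turn": -0.002}, {"claw": 45, "delta_pos": [-34, 4.5, 0], "turn": -0.002}, {"claw": 45, "delta_pos": [-34, 4.5, 0], "turn": -0.002}, {"claw": 45, "delta_pos": [-34, 4.5, 0], "turn": -0.002}, {"claw": 45, "delta_pos": [-34, 4.5, 0], "turn": -0.002}, {"claw": 45, "delta_pos": [-34, 4.5, 0], "turn": -0.002}, {"claw": 45, "delta_pos": [-34, 4.5, 0], "turn": -0.002}, {"claw": 45, "delta_pos": [-34, 4, 0], "turn": -0.002}])

```text
clock: 11.62
eef_pos: [471.1, -39.4, 199.2]
tcp_rot: [3.141, 0.0, 1.444]
contact_force: [-0.4, -0.4, -2.1]
opening: 0.69
grasp_force: 43.6
```

Emit:
step_arm(motion=[{"claw": 45, "delta_pos": [-34, 4, 0], "turn": -0.002}, {"claw": 45, "delta_pos": [-34, 4, 0], "turn": -0.002}, {"claw": 45, "delta_pos": [-34, 4, 0], "turn": -0.002}, {"claw": 45, "delta_pos": [-30, 4, 0], "turn": -0.002}, {"claw": 45, "delta_pos": [-22, 3, 0], "turn": 0}, {"claw": 45, "delta_pos": [-12, 2, 0], "turn": 0}, {"claw": 45, "delta_pos": [0, 0, 0], "turn": 0}, {"claw": 45, "delta_pos": [0, 0, 0], "turn": 0}])

```text
clock: 12.28
eef_pos: [471.8, -204.8, 198.5]
tcp_rot: [-3.141, -0.0, 1.45]
contact_force: [-0.1, 0.4, -1.1]
opening: 0.691
grasp_force: 43.6
```

```bash
python3 -c "
from rig import *
from h import *
plan([472.7,-271.5,140],1.453,35)
f=grab_frame('wrist');s=sense()
ends(f,s['eef_pos'],s['tcp_rot'][2]);print(s['opening'])"
```

```text
from [ 471.8 -204.8  198.5] 1.45 F [-0.1  0.4 -1.1] clk 12.3
([-22.0, 3.0, 19.5], np.float64(-0.001))
([-22.1, 3.0, 19.5], np.float64(-0.001))
([-22.0, 2.9, 19.5], np.float64(-0.001))
[[175, 325, 216, 14, 2350]]
tilt deg 65.4 LA 44.8 off 1.0 rms 5.68 [[175.0, 325.0], [390.0, 325.0], [175.0, 338.0], [390.0, 338.0]]
0.6851133061972977
```

Emit:
step_arm(motion=[{"claw": 45, "delta_pos": [-14, 2, 10], "turn": 0}, {"claw": 45, "delta_pos": [-22, 3, 18], "turn": 0}, {"claw": 45, "delta_pos": [-20, 3, 18], "turn": -0.003}, {"claw": 45, "delta_pos": [-10, 1, 10], "turn": 0}, {"claw": 45, "delta_pos": [0, 0, 0], "turn": 0}, {"claw": 45, "delta_pos": [0, 0, 0], "turn": 0}])

```text
clock: 12.83
eef_pos: [472.8, -270.7, 141.6]
tcp_rot: [-3.14, -0.001, 1.454]
contact_force: [-0.0, 0.4, -1.3]
opening: 0.692
grasp_force: 43.6
```

```bash
python3 - <<'E'
from rig import *
from h import *
w=load("w1");print("stand +x corners",[at(w,q,6).round(1).tolist() for q in((267,356),(335,362))])
c,s_=np.cos(1.453),np.sin(1.453);e=np.array([c,s_]);l=np.array([-s_,c])
print("expected",[(np.array([472.9,-270])+55*e+k*45*l).round(1).tolist() for k in(1,-1)])
s=sense();print(s["eef_pos"],s["tcp_rot"][2])
p=np.array(s["eef_pos"])
for n in("side","scene"):
    f=grab_frame(n);pickle.dump(f,open(n+"3.pkl","wb"))
    q=proj(f,[p+[0,0,-75],p]);print(n,q.round(1).tolist())
    im=f["img"].astype(int);x,y=q[0].round().astype(int)
    print("R-B"if n=="side" else "gray")
    for r in range(y-22,y+10):
        a=im[r,x-16:x+17];print(r,' '.join('%3d'%v for v in (a[:,0]-a[:,2]+0 if n=="side" else a[:,0])))
    print("cols from",x-16)
E
```

```text
stand +x corners [[435.5, -209.8], [521.0, -218.2]]
expected [[434.7, -210.1], [524.1, -220.7]]
[ 472.78513221 -270.69320521  141.56995764] 1.45427709848828
side [[353.4, 193.0], [357.1, 176.0]]
R-B
171   9  14  10  10  11   9  13  12  11   8  11  14  15  19  21  20  17  18  20  18  24  28  30  27  26  12  12   8  -4   3  -1   9   1
172  10  11   8  11  11  11  13  10  12  11   7  17  17  21  16  19  19  20  18  18  19  21  27  30  30  26  16   2   2  -4   0   1  -1
173  10  11   8   7  11   9  11  11   8  10  12  12  20  21  20  20  18  20  20  21  17  20  21  21  29  28  19  11   0   6   2  -6  -3
174  13  13  10   9  11   9  11  11   7   8  12  16  19  22  16  19  18  20  22  18  16  18  24  19  20  19  18   9   6   0   1   3   3
175  15   9  12  10  13  12  12  11  11  10  16  15  17  19  20  20  18  19  18  22  19  19  21  19  16  18  14   1   5   5   1   0  -2
176   8   9  10  10  13  10   9   9  10   8  12  16  16  18  19  21  21  22  21  23  19  16  20  22  17  18  14   6   3  -1  -3   1   2
177  12  13  10   9   8   9  10   9  12  13  10  17  22  20  23  19  16  18  17  18  
[... 7174 characters left out ...]
36 135
236  86  86  86  86  86  85 151 152 153 151 113  26  30  83 151 149 108 108 115  60  49  63 138 149 147 147 141 136 133 127  88  86  81
237  85  86  86  87  86  85 150 151 153 152 105  25  26  43 137 150 150 148  73  35  49  52  93 135 132 124 106  86  65  48  48  48  55
238  86  86  87  88  86  86 149 150 151 149 133  24  24  31  83 153 152 151  92  27  45  48  53  87  85  49  48  49  49  48  49  48  48
239  85  85  86  86  85  86 150 150 150 149 149  26  25  28  42 132 139 132  78  26  35  49  49  48  49  49  49  49  48  48  49  49  48
240  85  86  85  85  85  86 151 151 149 150 150  42  27  26  28  51  87  66  45  26  27  44  48  49  47  48  49  49  49  48  48  49  49
cols from 181
```

```bash
python3 - <<'E'
from h import *
y=1.454;e=np.array([np.cos(y),np.sin(y),0]);la=np.array([-np.sin(y),np.cos(y),0]);k=np.array([0,0,1.])
p=np.array([472.8,-270.7,141.6]);S=np.array([472.9,-270,0])
a,b=load("scene3"),load("side3")
for n,f,ob in(("scene bare",a,[(191.6,225.7),(198,236.2)]),("side painted",b,[(347.8,190.3),(361.6,199)])):
    g=lambda v:(proj(f,[p+v[0]*e+v[1]*la*0+30*la+v[1]*k,p+v[0]*e-30*la+v[1]*k])-ob).ravel()
    if n[:2]=="si": g2=g
    r=least_squares(g,[0,-75]);print(n,"oe,z",r.x.round(1),"rms",np.sqrt(np.mean(r.fun**2)).round(2),r.fun.round(1))
for o in(-15,-7,7,15): print("wall",o,proj(a,[S+o*e-22*la+42*k,S+o*e+22*la+42*k]).round(1).tolist())
E
```

```text
scene bare oe,z [ -5.4 -71.7] rms 0.38 [ 0.5 -0.2 -0.5  0.2]
side painted oe,z [-11.6 -91.2] rms 11.53 [ 13.8   9.6 -13.1  -8.9]
wall -15 [[195.0, 243.7], [191.1, 235.5]]
wall -7 [[197.8, 242.9], [193.8, 234.8]]
wall 7 [[202.6, 241.6], [198.5, 233.6]]
wall 15 [[205.3, 240.9], [201.1, 232.8]]
```

```bash
python3 - <<'E'
from h import *
y=1.454;e=np.array([np.cos(y),np.sin(y),0]);la=np.array([-np.sin(y),np.cos(y),0]);k=np.array([0,0,1.])
p=np.array([472.8,-270.7,141.6])
a,b=load("scene3"),load("side3")
ob=[(361.6,199),(347.8,190.3)]
r=least_squares(lambda v:(proj(b,[p+v[0]*e+30*la+v[1]*k,p+v[0]*e-30*la+v[1]*k])-ob).ravel(),[0,-75]);print(r.x.round(1),r.fun.round(1))
r=least_squares(lambda v:np.r_[(proj(b,[p+v[0]*e+v[2]*la+30*la+v[1]*k,p+v[0]*e+v[2]*la-30*la+v[1]*k])-ob).ravel(),(proj(a,[p+(v[0]-8)*e+v[2]*la+30*la+v[1]*k,p+(v[0]-8)*e+v[2]*la-30*la+v[1]*k])-[(191.6,225.7),(198,236.2)]).ravel()],[0,-75,0]);print("joint painted oe,z,lat",r.x.round(1),r.fun.round(1))
E
```

```text
[ -9.1 -88. ] [-0.3  0.5  0.4 -0.5]
joint painted oe,z,lat [  3.  -75.9   7.1] [-0.6  0.7 -0.1 -0.5  0.2 -0.3 -0.8  0. ]
```

Emit:
step_arm(motion=[{"claw": 45, "delta_pos": [0, 0, 10], "turn": 0}, {"claw": 45, "delta_pos": [0, 0, 8], "turn": 0}, {"claw": 45, "delta_pos": [0, 0, 4], "turn": 0}, {"claw": 45, "delta_pos": [0, 0, 4], "turn": 0}, {"claw": 45, "delta_pos": [0, 0, 4], "turn": 0}, {"claw": 45, "delta_pos": [0, 0, 0], "turn": 0}])

```text
clock: 13.43
eef_pos: [473.1, -270.9, 111.5]
tcp_rot: [-3.141, -0.001, 1.455]
contact_force: [-0.0, 1.1, -2.0]
opening: 0.687
grasp_force: 45.0
```

Emit:
step_arm(motion=[{"claw": 45, "delta_pos": [0, 0, 5], "turn": 0}, {"claw": 45, "delta_pos": [0, 0, 5], "turn": 0}, {"claw": 45, "delta_pos": [0, 0, 5], "turn": 0}, {"claw": 45, "delta_pos": [0, 0, 4], "turn": 0}, {"claw": 45, "delta_pos": [0, 0, 4], "turn": 0}, {"claw": 45, "delta_pos": [0, 0, 0], "turn": 0}])

```text
clock: 13.93
eef_pos: [472.9, -271.1, 88.3]
tcp_rot: [-3.141, -0.0, 1.455]
contact_force: [0.6, 1.3, -2.1]
opening: 0.688
grasp_force: 45.1
```

```bash
python3 -c "
from rig import *
from h import *
f=grab_frame('wrist');s=sense();print(s['eef_pos'],s['contact_force'],s['wrist_torque'])
ends(f,s['eef_pos'],s['tcp_rot'][2])"
```

```text
[ 472.90374296 -271.09799385   88.62976881] [ 0.84922373  1.5714055  -2.43799831] [ 0.24326756  0.00972626 -0.01682613]
[[175, 326, 99, 14, 1002], [275, 326, 116, 14, 1332]]
tilt deg 45.8 LA -51.3 off -25.1 rms 1.06 [[275.0, 326.0], [390.0, 326.0], [275.0, 339.0], [390.0, 339.0]]
```

Emit:
step_arm(motion=[{"claw": 45, "delta_pos": [0, 0, 2], "turn": 0}, {"claw": 45, "delta_pos": [0, 0, 2], "turn": 0}, {"claw": 45, "delta_pos": [0, 0, 2], "turn": 0}, {"claw": 45, "delta_pos": [0, 0, 0], "turn": 0}])

```text
clock: 14.32
eef_pos: [473.4, -271.3, 83.0]
tcp_rot: [3.141, -0.0, 1.455]
contact_force: [0.5, -0.0, -1.8]
opening: 0.69
grasp_force: 45.3
```

Emit:
step_arm(motion=[{"claw": 45, "delta_pos": [0, 0, 1.5], "turn": 0}, {"claw": 45, "delta_pos": [0, 0, 1.5], "turn": 0}, {"claw": 45, "delta_pos": [0, 0, 0], "turn": 0}])

```text
clock: 14.57
eef_pos: [473.3, -271.3, 80.1]
tcp_rot: [3.142, -0.0, 1.455]
contact_force: [0.4, 0.5, -2.7]
opening: 0.69
grasp_force: 45.4
```

Emit:
step_arm(motion=[{"claw": 45, "delta_pos": [0, 0, 1.5], "turn": 0}, {"claw": 45, "delta_pos": [0, 0, 1.5], "turn": 0}, {"claw": 45, "delta_pos": [0, 0, 1.5], "turn": 0}, {"claw": 45, "delta_pos": [0, 0, 0], "turn": 0}])

```text
clock: 14.9
eef_pos: [473.8, -271.5, 78.6]
tcp_rot: [3.141, 0.0, 1.455]
contact_force: [-8.4, 5.8, 34.9]
opening: 0.692
grasp_force: 48.5
```

```bash
python3 - <<'E'
from rig import *
from h import *
s=sense();print(s["eef_pos"],s["contact_force"])
f=grab_frame("scene");pickle.dump(f,open("scene4.pkl","wb"));im=f["img"]
for r in range(218,256): print(r,' '.join('%3d'%v for v in im[r,184:212,0]))
E
```

```text
[ 473.75958502 -271.48307498   78.60994218] [-8.43595099  5.82118603 34.87749189]
218 149 149 148 146 145  51  27  27  28  29  26  28  28  28  29  26  27  28  29  46 121 150 151 151 151 151 152 150
219 150 149 149 148 147  67  27  27  26  29  29  27  28  28  27  26  29  32  29  43 111 150 151 152 152 151 150 149
220 151 151 151 149 149  91  27  27  26  28  27  28  30  31  36  35  35  37  28  38  98 150 151 152 151 149 148 148
221 150 150 150 150 151 115  27  27  27  27  29  29  29  34  41  41  40  34  28  39  98 150 151 150 150 148 148 149
222 150 150 150 151 151 133  27  27  27  27  29  29  27  26  26  27  28  29  29  34  87 150 149 149 149 150 150 151
223 151 150 152 152 150 149  61  27  27  44  29  28  29  29  30  28  29  29  30  31  67 150 150 150 151 151 151 151
224 152 151 151 150 149 148 119 102 102  91  29  26  28  28  29  30  29  29  28  34  85 149 151 152 153 152 152 152
225 133 133 133 132 132 150 150 150 150 133  63  36  28  30  28  29  27  33  71  94 119 151 152 153 153 152 152 151
226  87  86  85  86  89 151 150 150 152 151 107  54  28  27  28  29  28  41 106 137 145 15
[... 2689 characters left out ...]
  48
250  26  26  26  25  29  27  25  28  27  26  26  25  26  27  29  47  51  63 134  54  28  27  32  49  48  49  49  49
251  26  27  27  28  28  27  26  26  27  25  26  25  26  27  28  42  52  72 134  62  34  38  40  48  48  49  49  48
252  27  28  28  27  27  25  26  27  26  28  27  28  25  26  26  39  53  82 134  69  46  48  49  48  48  49  49  48
253  26  27  27  27  28  26  26  27  26  26  28  24  28  26  27  35  53  82 127  69  48  49  49  49  48  49  48  49
254  26  29  27  27  26  26  26  26  27  26  26  27  26  27  26  27  44  69  96  62  48  48  48  49  49  48  50  47
255  26  25  27  28  27  26  27  27  27  28  26  27  27  27  27  26  38  47  49  49  48  49  49  50  44  43  44  38
```

Emit:
step_arm(motion=[{"claw": 45, "delta_pos": [0, 0, -1.5], "turn": 0}, {"claw": 45, "delta_pos": [0, 0, 0], "turn": 0}, {"claw": 80, "delta_pos": [0, 0, 0], "turn": 0}, {"claw": 80, "delta_pos": [0, 0, 0], "turn": 0}, {"claw": 80, "delta_pos": [0, 0, 0], "turn": 0}, {"claw": 80, "delta_pos": [0, 0, 0], "turn": 0}, {"claw": 80, "delta_pos": [0, 0, 0], "turn": 0}, {"claw": 80, "delta_pos": [0, 0, 0], "turn": 0}])

```text
clock: 15.62
eef_pos: [473.3, -271.3, 77.1]
tcp_rot: [-3.141, -0.0, 1.455]
contact_force: [0.0, 0.5, -0.2]
opening: 0.935
grasp_force: 0.0
```

```bash
cat >> h.py <<'E'
def aend(z=126):
    """A end (cream, upward) seen by wrist cam: world pos of its edges at height z, along e from TCP"""
    from rig import grab_frame,sense
    f=grab_frame("wrist");s=sense();p=np.array(s["eef_pos"]);y=s["tcp_rot"][2];e=np.array([np.cos(y),np.sin(y)]);l=np.array([-np.sin(y),np.cos(y)])
    print(p.round(1),s["contact_force"].round(1),s["grasp_force"],s["opening"],round(s["clock"],2))
    im=f["img"].astype(int);m=((im.min(2)>150)&(im[:,:,0]-im[:,:,2]>12)).astype(np.uint8);m[:200]=0;m=cv2.morphologyEx(m,cv2.MORPH_CLOSE,np.ones((5,25)))
    n,L,st,c=cv2.connectedComponentsWithStats(m);i=1+np.argmax(st[1:,4]);x,yy,w,h,_=st[i];print("box",x,yy,w,h)
    for q in((x,yy),(x+w,yy),(x,yy+h),(x+w,yy+h)):
        d=at(f,q,z)-p[:2];print("e,l",(d@e).round(1),(d@l).round(1))
E
python3 -c "
from h import *
aend()"
```

```text
[ 473.3 -271.3   77.2] [ 0.6  0.6 -0.2] 0.0 0.9351206358033728 15.67
box 419 261 141 105
e,l 43.2 -33.1
e,l 43.0 -69.6
e,l 10.9 -37.1
e,l 10.0 -78.0
```

```bash
sed -i 's/m\[:200\]=0;m=cv2.morph/m[:200]=0;m[:,:150]=0;m[:,400:]=0;m=cv2.morph/' h.py && python3 -c "
from h import *
aend()
from rig import *
im=grab_frame('wrist')['img']
for c in(230,320):print(im[200:420:4,c].tolist())"
```

```text
[ 473.3 -271.3   77.2] [-0.1 -1.1  0.7] 0.0 0.9342106734992056 15.72
box 175 330 219 15
e,l 22.9 29.9
e,l 22.8 -28.9
e,l 18.0 30.4
e,l 18.0 -29.3
[[46, 103, 177], [43, 101, 177], [46, 105, 178], [47, 102, 178], [49, 106, 180], [51, 108, 180], [48, 103, 178], [49, 105, 178], [44, 104, 178], [45, 102, 177], [64, 106, 174], [125, 120, 103], [131, 120, 104], [132, 123, 107], [133, 123, 107], [135, 124, 106], [134, 127, 107], [133, 123, 104], [133, 123, 105], [133, 123, 106], [131, 122, 104], [132, 124, 103], [133, 122, 106], [133, 125, 106], [129, 121, 101], [133, 125, 108], [133, 125, 106], [134, 124, 107], [132, 126, 108], [131, 122, 101], [130, 121, 105], [125, 118, 99], [125, 117, 98], [227, 214, 190], [184, 171, 147], [189, 178, 153], [106, 101, 88], [57, 56, 55], [58, 63, 60], [66, 65, 65], [101, 95, 93], [96, 93, 89], [96, 91, 90], [96, 93, 88], [95, 92, 89], [101, 94, 90], [103, 99, 96], [97, 93, 88], [100, 94, 94], [97, 96, 92], [100, 98, 93], [100, 94, 91], [94, 90, 90], [73, 71, 72], [31, 26, 35]]
[[44, 102, 178], [49, 104, 179], [48, 106, 179], [47, 104, 179], [38, 86, 153], [14, 56, 112], [26, 60, 115], [24, 62, 113], [25, 63, 115], [30, 65, 116], [40, 96, 167], [42, 98, 173], [41, 99, 174], [44, 99, 177], [131, 124, 106], [129, 121, 101], [135, 126, 104], [132, 123, 104], [133, 122, 104], [134, 124, 107], [135, 125, 106], [133, 125, 107], [134, 125, 104], [133, 125, 106], [135, 127, 107], [135, 125, 106], [132, 122, 105], [134, 123, 105], [134, 125, 105], [133, 126, 106], [132, 123, 104], [131, 123, 104], [129, 121, 103], [227, 216, 190], [226, 215, 189], [170, 160, 135], [107, 102, 87], [58, 60, 60], [59, 58, 58], [61, 61, 62], [100, 93, 93], [99, 96, 93], [98, 93, 92], [98, 93, 92], [107, 106, 102], [133, 128, 123], [166, 160, 155], [166, 159, 154], [166, 158, 154], [159, 152, 149], [156, 149, 146], [164, 156, 152], [163, 157, 153], [136, 129, 125], [29, 24, 25]]
```

Emit:
step_arm(motion=[{"claw": 80, "delta_pos": [5, 0, 1], "turn": 0}, {"claw": 80, "delta_pos": [7, 0, 2], "turn": 0}, {"claw": 80, "delta_pos": [0, 0, 0], "turn": 0}, {"claw": 45, "delta_pos": [0, 0, 0], "turn": 0}, {"claw": 45, "delta_pos": [0, 0, 0], "turn": 0}, {"claw": 45, "delta_pos": [0, 0, 0], "turn": 0}, {"claw": 45, "delta_pos": [0, 0, 0], "turn": 0}, {"claw": 45, "delta_pos": [0, 0, 0], "turn": 0}], force=25)

```text
clock: 16.43
eef_pos: [474.9, -259.6, 74.5]
tcp_rot: [3.141, 0.0, 1.455]
contact_force: [-0.6, -0.3, 3.1]
opening: 0.698
grasp_force: 27.5
```

Emit:
step_arm(motion=[{"claw": 45, "delta_pos": [-4, 0, 0], "turn": 0}, {"claw": 45, "delta_pos": [-4, 0, 0], "turn": 0}, {"claw": 45, "delta_pos": [-4, 0, 0], "turn": 0}, {"claw": 45, "delta_pos": [-4, 0, 0], "turn": 0}, {"claw": 45, "delta_pos": [-4, 0, 0], "turn": 0}, {"claw": 45, "delta_pos": [0, 0, 0], "turn": 0}])

```text
clock: 16.93
eef_pos: [472.5, -279.2, 74.3]
tcp_rot: [3.141, -0.001, 1.454]
contact_force: [1.5, 3.5, 2.1]
opening: 0.698
grasp_force: 27.4
```

```bash
python3 -c "
from h import *
aend()"
```

```text
[ 472.6 -279.2   74.3] [2.2 3.8 3.8] 27.423332780599594 0.6951841811679302 16.98
box 150 206 53 22
e,l 58.3 31.6
e,l 58.3 19.3
e,l 52.9 32.2
e,l 52.9 19.7
```

```bash
python3 -c "
from h import *
from rig import *
f=grab_frame('wrist');pickle.dump(f,open('w8.pkl','wb'));im=f['img']
for c in(240,310):print([(r,)+tuple(im[r,c].tolist()) for r in range(320,420,3)])
s=sense();p=s['eef_pos']
y=1.454;e=np.array([np.cos(y),np.sin(y),0])
for o in(-15,-10,-5,0,5,10):print(o,proj(f,[p+o*e+[0,0,126-p[2]]])[0].round(),end=' ')"
```

```text
[(320, 131, 121, 102), (323, 131, 120, 99), (326, 132, 121, 103), (329, 127, 117, 98), (332, 135, 123, 106), (335, 131, 123, 105), (338, 127, 117, 100), (341, 134, 125, 106), (344, 134, 123, 105), (347, 131, 122, 101), (350, 132, 122, 103), (353, 129, 121, 100), (356, 132, 124, 104), (359, 131, 119, 101), (362, 133, 122, 103), (365, 132, 121, 104), (368, 129, 120, 102), (371, 130, 121, 104), (374, 129, 122, 101), (377, 129, 120, 102), (380, 131, 123, 101), (383, 132, 122, 104), (386, 131, 121, 103), (389, 131, 121, 101), (392, 131, 122, 103), (395, 128, 117, 98), (398, 134, 124, 107), (401, 142, 134, 112), (404, 142, 133, 113), (407, 142, 131, 110), (410, 59, 60, 57), (413, 35, 34, 37), (416, 27, 32, 31), (419, 26, 24, 24)]
[(320, 133, 124, 104), (323, 133, 125, 106), (326, 136, 124, 108), (329, 128, 121, 102), (332, 131, 121, 103), (335, 133, 121, 105), (338, 133, 123, 106), (341, 129, 121, 101), (344, 134, 122, 104), (347, 133, 124, 105), (350, 130, 121, 102), (353, 132, 121, 102), (356, 132, 123, 105), (359, 131, 122, 101), (362, 135, 125, 109), (365, 133, 122, 103), (368, 133, 123, 104), (371, 127, 119, 97), (374, 131, 121, 103), (377, 132, 124, 106), (380, 129, 119, 103), (383, 130, 121, 101), (386, 132, 124, 104), (389, 132, 122, 102), (392, 131, 123, 102), (395, 132, 122, 106), (398, 133, 123, 103), (401, 143, 132, 116), (404, 142, 133, 115), (407, 140, 131, 110), (410, 72, 68, 65), (413, 50, 49, 51), (416, 26, 23, 27), (419, 27, 30, 28)]
-15 [286. 444.] -10 [286. 431.] -5 [286. 418.] 0 [286. 405.] 5 [286. 391.] 10 [286. 376.]
```

Emit:
step_arm(motion=[{"claw": 45, "delta_pos": [-2, 0, -7], "turn": 0}, {"claw": 45, "delta_pos": [-2, 0, -8], "turn": 0}, {"claw": 45, "delta_pos": [-2, 0, -6], "turn": 0}, {"claw": 45, "delta_pos": [-4, 0, 0], "turn": 0}, {"claw": 45, "delta_pos": [-4, 0, 0], "turn": 0}, {"claw": 45, "delta_pos": [-4, 0, 0], "turn": 0}, {"claw": 45, "delta_pos": [-4, 0, 0], "turn": 0}, {"claw": 45, "delta_pos": [0, 0, 0], "turn": 0}])

```text
clock: 17.7
eef_pos: [468.5, -300.0, 94.4]
tcp_rot: [-3.139, -0.003, 1.454]
contact_force: [1.9, 6.8, -2.7]
opening: 0.695
grasp_force: 28.6
```

```bash
cat > bpose.py <<'E'
from h import *
from rig import *
def bp(La0=41):
    """scene: show gray strip; side: cream painted face mask -> fit plate (o,h,tilt) in tool frame"""
    s=sense();p=np.array(s["eef_pos"]);y=s["tcp_rot"][2];e=np.array([np.cos(y),np.sin(y),0]);la=np.array([-np.sin(y),np.cos(y),0]);k=np.array([0,0,1.])
    print(p.round(1),"F",s["contact_force"].round(1),"T",s["wrist_torque"].round(2),s["opening"].round(3))
    f=grab_frame("wrist");im=f["img"].astype(int);m=((im[:,:,0]-im[:,:,2]>14)&(im.min(2)>75)).astype(np.uint8);m[:,:150]=0;m[:,410:]=0
    m=cv2.morphologyEx(m,cv2.MORPH_OPEN,np.ones((3,3)));n,L,st,c=cv2.connectedComponentsWithStats(m);i=1+np.argmax(st[1:,4]);M=L==i
    print("cream box",st[i].tolist());rows=np.where(M.any(1))[0]
    for r in list(range(rows[0],rows[-1],max(1,(rows[-1]-rows[0])//6)))+[rows[-1]]:
        cc=np.where(M[r])[0];print(r,cc.min(),cc.max(),end=" | ")
    print();return f,M,p,e,la,k
E
python3 -c "
from bpose import *
bp()"
```

```text
Traceback (most recent call last):
  File "bpose.py", line 6, in bp
    print(p.round(1),"F",s["contact_force"].round(1),"T",s["wrist_torque"].round(2),s["opening"].round(3))
                                                                                    ^^^^^^^^^^^^^^^^^^
AttributeError: 'float' object has no attribute 'round'
```

Emit:
step_arm(motion=[{"claw": 45, "delta_pos": [-4, 0, 0], "turn": 0}, {"claw": 45, "delta_pos": [-4, 0, 1], "turn": 0}, {"claw": 45, "delta_pos": [-4, 0, 1.5], "turn": 0}, {"claw": 45, "delta_pos": [-4, 0, 1.5], "turn": 0}, {"claw": 45, "delta_pos": [-4, 0, 2], "turn": 0}, {"claw": 45, "delta_pos": [0, 0, 0], "turn": 0}])

```text
clock: 18.2
eef_pos: [466.3, -320.5, 88.6]
tcp_rot: [-3.139, -0.002, 1.454]
contact_force: [-0.7, 4.6, -0.8]
opening: 0.697
grasp_force: 27.4
```

```bash
sed -i 's/s\["opening"\].round(3)/round(s["opening"],3)/' bpose.py; python3 -c "
from bpose import *
bp()"
```

```text
[ 466.3 -320.5   88.6] F [-0.7  4.6 -0.8] T [0.86 0.19 0.07] 0.697
cream box [185, 150, 196, 260, 39479]
150 223 341 | 193 215 350 | 236 206 359 | 279 198 367 | 322 192 374 | 365 185 380 | 408 203 362 | 409 203 361 |
```

```bash
cat >> bpose.py <<'E'
def pf():
    f,M,p,e,la,k=bp();Kf=K(f);F=Kf[0,0];R=np.array(f["R"]);t=np.array(f["t"])
    rows=np.where(M.any(1))[0];P=[]
    for r in range(rows[0]+3,min(rows[-1],385),6):
        cc=np.where(M[r])[0];w=cc.max()-cc.min()+1;d=60*F/w
        X=R.T@(np.array([((cc.min()+cc.max())/2-Kf[0,2])/F*d,(r-Kf[1,2])/F*d,d])-t)-p;P.append((X@e,X[2],X@la))
    P=np.array(P);c=np.polyfit(P[:,1],P[:,0],1) if abs(np.ptp(P[:,1]))>np.ptp(P[:,0]) else None
    u,s,v=np.linalg.svd(P[:,:2]-P[:,:2].mean(0));d=v[0]*np.sign(v[0][1]);res=np.std((P[:,:2]-P[:,:2].mean(0))@v[1])
    print("plate dir (e,z)",d.round(3),"angle from vertical toward -e",np.degrees(np.arctan2(-d[0],d[1])).round(1),"res",res.round(1))
    # B end by first row on the fitted line
    r=rows[0];q=R.T@np.array([0,(r-.5-Kf[1,2])/F,1]);c0=-R.T@t-p;A=np.array([[q@e,-d[0]],[q[2],-d[1]]]);m=P[:,:2].mean(0)
    z=np.linalg.solve(A,m-np.array([c0@e,c0[2]]));B=m+z[1]*d;n=np.array([-d[1],d[0]])  # toward bare
    print("B end painted (e,z)",B.round(1),"mid",(B+4*n).round(1),"A end mid",(B+4*n+120*d).round(1),"lat",P[:,2].mean().round(1))
    C=B+4*n;print("plate point at tcp+6 height along dir: dist from B",((6-C[1])/d[1]).round(1),"e-offset",(C+d*(6-C[1])/d[1]).round(1))
E
python3 -c "
from bpose import *
pf()"
```

```text
[ 466.3 -320.4   88.7] F [-2.  4. -2.] T [0.82 0.29 0.07] 0.695
cream box [185, 150, 196, 260, 39444]
150 223 341 | 193 215 349 | 236 206 359 | 279 198 366 | 322 192 374 | 365 185 380 | 408 203 362 | 409 204 361 | 
plate dir (e,z) [-0.495  0.869] angle from vertical toward -e 29.6 res 3.3
B end painted (e,z) [ 56.2 -52.5] mid [ 52.7 -54.5] A end mid [-6.6 49.8] lat 1.2
plate point at tcp+6 height along dir: dist from B 69.6 e-offset [18.3  6. ]
```

Emit:
step_arm(motion=[{"claw": 45, "delta_pos": [3, 0, -1], "turn": 0}, {"claw": 45, "delta_pos": [4, 0, -1], "turn": 0}, {"claw": 45, "delta_pos": [4, 0, -1], "turn": 0}, {"claw": 45, "delta_pos": [4, 0, 0], "turn": 0}, {"claw": 45, "delta_pos": [4, 0, 0], "turn": 0}, {"claw": 45, "delta_pos": [3, 0, 0], "turn": 0}, {"claw": 45, "delta_pos": [0, 0, 0], "turn": 0}])

```text
clock: 18.88
eef_pos: [470.8, -299.0, 92.7]
tcp_rot: [3.14, 0.001, 1.455]
contact_force: [1.3, -4.1, 1.2]
opening: 0.696
grasp_force: 31.5
```

```bash
python3 -c "
from bpose import *
pf()"
```

```text
[ 470.8 -299.    92.7] F [ 1.3 -4.1  1.2] T [-0.87 -0.09 -0.06] 0.696
cream box [183, 186, 200, 214, 31783]
186 228 337 | 221 218 347 | 256 208 357 | 291 199 366 | 326 191 374 | 361 183 382 | 396 198 367 | 399 336 344 | 
plate dir (e,z) [-0.283  0.959] angle from vertical toward -e 16.5 res 4.1
B end painted (e,z) [ 35.8 -61. ] mid [ 32.  -62.2] A end mid [-2.  52.9] lat 1.0
plate point at tcp+6 height along dir: dist from B 71.1 e-offset [11.9  6. ]
```

Emit:
step_arm(motion=[{"claw": 45, "delta_pos": [1, 0, 4], "turn": 0}, {"claw": 45, "delta_pos": [1, 0, 4], "turn": 0}, {"claw": 45, "delta_pos": [1, 0, 4], "turn": 0}, {"claw": 45, "delta_pos": [1, 0, 4], "turn": 0}, {"claw": 45, "delta_pos": [1, 0, 3], "turn": 0}, {"claw": 45, "delta_pos": [0, 0, 0], "turn": 0}])

```text
clock: 19.43
eef_pos: [471.8, -294.7, 74.9]
tcp_rot: [3.139, 0.001, 1.455]
contact_force: [-2.7, -0.1, 21.8]
opening: 0.698
grasp_force: 33.4
```

```bash
python3 -c "
from bpose import *
pf()"
```

```text
[ 471.8 -294.7   74.9] F [-2.7 -0.1 21.8] T [-0.3   0.41  0.02] 0.698
cream box [182, 193, 202, 207, 29668]
193 227 336 | 227 218 346 | 261 208 357 | 295 198 367 | 329 190 375 | 363 184 381 | 397 199 366 | 399 205 283 | 
plate dir (e,z) [-0.247  0.969] angle from vertical toward -e 14.3 res 4.6
B end painted (e,z) [ 32.  -61.2] mid [ 28.1 -62.2] A end mid [-1.6 54.1] lat 1.2
plate point at tcp+6 height along dir: dist from B 70.4 e-offset [10.7  6. ]
```

Emit:
step_arm(motion=[{"claw": 45, "delta_pos": [0, 0, -1.5], "turn": 0}, {"claw": 45, "delta_pos": [0, 0, 0], "turn": 0}, {"claw": 80, "delta_pos": [0, 0, 0], "turn": 0}, {"claw": 80, "delta_pos": [0, 0, 0], "turn": 0}, {"claw": 80, "delta_pos": [0, 0, 0], "turn": 0}, {"claw": 80, "delta_pos": [0, 0, 0], "turn": 0}, {"claw": 80, "delta_pos": [0, 0, 0], "turn": 0}, {"claw": 80, "delta_pos": [0, 0, 0], "turn": 0}])

```text
clock: 20.15
eef_pos: [470.4, -293.9, 74.5]
tcp_rot: [-3.141, -0.0, 1.455]
contact_force: [-0.1, 0.9, 0.6]
opening: 0.937
grasp_force: 0.0
```

```bash
python3 -c "
from bpose import *
pf()"
```

```text
[ 470.4 -293.9   74.5] F [-0.1  0.9  0.6] T [0.05 0.03 0.02] 0.937
cream box [177, 194, 219, 191, 28306]
194 231 339 | 225 222 348 | 256 212 358 | 287 202 369 | 318 193 379 | 349 184 388 | 380 178 394 | 384 226 394 | 
plate dir (e,z) [-0.161  0.987] angle from vertical toward -e 9.2 res 0.9
B end painted (e,z) [ 29.7 -67.9] mid [ 25.7 -68.5] A end mid [ 6.5 49.9] lat -0.0
plate point at tcp+6 height along dir: dist from B 75.5 e-offset [13.6  6. ]
```

Emit:
step_arm(motion=[{"claw": 80, "delta_pos": [0, 0, -15], "turn": 0}, {"claw": 80, "delta_pos": [4, 0, -20], "turn": 0}, {"claw": 80, "delta_pos": [3.5, 0, -8.5], "turn": 0}, {"claw": 80, "delta_pos": [0, 0, 0], "turn": 0}, {"claw": 45, "delta_pos": [0, 0, 0], "turn": 0}, {"claw": 45, "delta_pos": [0, 0, 0], "turn": 0}, {"claw": 45, "delta_pos": [0, 0, 0], "turn": 0}, {"claw": 45, "delta_pos": [0, 0, 0], "turn": 0}], force=25)

```text
clock: 20.87
eef_pos: [471.3, -286.8, 117.8]
tcp_rot: [-3.141, -0.0, 1.455]
contact_force: [-0.7, -0.3, 5.5]
opening: 0.699
grasp_force: 25.8
```

Emit:
step_arm(motion=[{"claw": 45, "delta_pos": [0, 0, 0], "turn": 0}, {"claw": 45, "delta_pos": [0, 0, -2], "turn": 0}, {"claw": 45, "delta_pos": [0, 0, -3], "turn": 0}, {"claw": 45, "delta_pos": [0, 0, 0], "turn": 0}])

```text
clock: 21.2
eef_pos: [471.2, -286.6, 123.0]
tcp_rot: [-3.141, -0.0, 1.455]
contact_force: [-0.2, -1.2, -1.6]
opening: 0.688
grasp_force: 27.5
```

```bash
python3 -c "
from bpose import *
pf()"
```

```text
[ 471.2 -286.6  123. ] F [-0.2 -1.2 -1.6] T [-0.03  0.02 -0.04] 0.688
cream box [207, 189, 152, 131, 14269]
189 240 245 | 210 234 334 | 231 229 339 | 252 222 345 | 273 215 350 | 294 211 354 | 315 208 358 | 319 268 357 | 
plate dir (e,z) [-0.166  0.986] angle from vertical toward -e 9.6 res 1.5
B end painted (e,z) [  21.7 -111.4] mid [  17.7 -112.1] A end mid [-2.2  6.3] lat 0.6
plate point at tcp+6 height along dir: dist from B 119.7 e-offset [-2.2  6. ]
```

Emit:
step_arm(motion=[{"claw": 45, "delta_pos": [-0.5, 0, -8], "turn": 0}, {"claw": 45, "delta_pos": [-1.5, 0, -15], "turn": 0}, {"claw": 45, "delta_pos": [-2, 0, -20], "turn": 0}, {"claw": 45, "delta_pos": [0, 0, -20], "turn": 0}, {"claw": 45, "delta_pos": [4, 0, -14], "turn": 0}, {"claw": 45, "delta_pos": [12, -2, 0], "turn": 0}, {"claw": 45, "delta_pos": [20, -3, 0], "turn": 0.005}, {"claw": 45, "delta_pos": [28, -3, 0], "turn": 0.005}])

```text
clock: 21.92
eef_pos: [470.1, -225.9, 199.9]
tcp_rot: [3.142, 0.0, 1.443]
contact_force: [1.0, 0.3, -1.2]
opening: 0.686
grasp_force: 27.6
```

```bash
python3 -c "
from bpose import *
pf()
plan([473.6,250,200],1.400,34)"
```

```text
[ 470.1 -225.9  199.9] F [ 1.   0.3 -1.2] T [ 0.01 -0.   -0.05] 0.686
cream box [207, 188, 152, 132, 15256]
188 239 313 | 209 233 334 | 230 227 339 | 251 222 345 | 272 216 350 | 293 211 353 | 314 208 358 | 319 272 357 | 
plate dir (e,z) [-0.183  0.983] angle from vertical toward -e 10.6 res 1.3
B end painted (e,z) [  23.2 -107.7] mid [  19.2 -108.4] A end mid [-2.7  9.6] lat 0.7
plate point at tcp+6 height along dir: dist from B 116.4 e-offset [-2.1  6. ]
from [ 469.1 -220.8  199.3] 1.443 F [-1.2  6.  -2.3] clk 22.0
([33.4, -4.0, -0.0], np.float64(0.003))
([33.4, -4.1, -0.1], np.float64(0.003))
([33.4, -4.2, -0.0], np.float64(0.003))
([33.4, -4.3, -0.1], np.float64(0.003))
([33.3, -4.4, -0.0], np.float64(0.003))
([33.3, -4.5, -0.1], np.float64(0.003))
([33.3, -4.6, -0.0], np.float64(0.003))
([33.3, -4.6, -0.1], np.float64(0.003))
([33.3, -4.8, -0.0], np.float64(0.003))
([33.3, -4.8, -0.1], np.float64(0.003))
([33.3, -5.0, -0.0], np.float64(0.003))
([33.2, -5.0, -0.1], np.float64(0.003))
([33.2, -5.2, -0.0], np.float64(0.003))
([33.2, -5.2, -0.1], np.float64(0.003))
```

Emit:
step_arm(motion=[{"claw": 45, "delta_pos": [15, -2, 0], "turn": 0.003}, {"claw": 45, "delta_pos": [27, -3.5, 0], "turn": 0.003}, {"claw": 45, "delta_pos": [34, -4, 0], "turn": 0.003}, {"claw": 45, "delta_pos": [34, -4, 0], "turn": 0.003}, {"claw": 45, "delta_pos": [34, -4.5, 0], "turn": 0.003}, {"claw": 45, "delta_pos": [34, -4.5, 0], "turn": 0.003}, {"claw": 45, "delta_pos": [34, -4.5, 0], "turn": 0.003}, {"claw": 45, "delta_pos": [34, -4.5, 0], "turn": 0.003}])

```text
clock: 22.63
eef_pos: [471.9, 23.8, 199.6]
tcp_rot: [-3.141, 0.0, 1.421]
contact_force: [1.2, -0.2, -1.2]
opening: 0.69
grasp_force: 27.6
```

Emit:
step_arm(motion=[{"claw": 45, "delta_pos": [34, -4.5, 0], "turn": 0.003}, {"claw": 45, "delta_pos": [34, -4.5, 0], "turn": 0.003}, {"claw": 45, "delta_pos": [34, -5, 0], "turn": 0.003}, {"claw": 45, "delta_pos": [34, -5, 0], "turn": 0.003}, {"claw": 45, "delta_pos": [30, -5, 0], "turn": 0.003}, {"claw": 45, "delta_pos": [20, -3, 0], "turn": 0.003}, {"claw": 45, "delta_pos": [0, 0, 0], "turn": 0}, {"claw": 45, "delta_pos": [0, 0, 0], "turn": 0}])

```text
clock: 23.3
eef_pos: [474.4, 210.6, 199.4]
tcp_rot: [-3.14, 0.001, 1.405]
contact_force: [0.3, -0.7, -1.4]
opening: 0.691
grasp_force: 27.6
```

```bash
cat >> bpose.py <<'E'
def ux():
    s=sense();p=np.array(s["eef_pos"]);d=p[:2]-[467.8,217.0];u=np.array([np.cos(1.400),np.sin(1.400)]);l=np.array([-u[1],u[0]])
    print("TCP in unit: x",(d@u).round(1),"y",(d@l).round(1),"z",p[2].round(1),"yaw",round(s["tcp_rot"][2],3),"F",s["contact_force"].round(1),"clk",round(s["clock"],1))
E
python3 -c "
from bpose import *
pf();ux()"
```

```text
[474.4 210.6 199.4] F [ 0.3 -0.7 -1.4] T [ 0.01 -0.02 -0.02] 0.691
cream box [208, 186, 151, 134, 15471]
186 239 289 | 208 233 334 | 230 227 340 | 252 221 346 | 274 215 351 | 296 211 354 | 318 211 357 | 319 277 357 | 
plate dir (e,z) [-0.199  0.98 ] angle from vertical toward -e 11.4 res 1.2
B end painted (e,z) [  24.7 -106.7] mid [  20.8 -107.5] A end mid [-3.1 10.1] lat 0.7
plate point at tcp+6 height along dir: dist from B 115.8 e-offset [-2.2  6. ]
TCP in unit: x -6.0 y -7.9 z 199.5 yaw 1.404 F [ 0.3 -0.2 -1. ] clk 23.4
```

Emit:
step_arm(motion=[{"claw": 45, "delta_pos": [10, -2, 5], "turn": 0}, {"claw": 45, "delta_pos": [16, -3, 10], "turn": 0}, {"claw": 45, "delta_pos": [11, -2, 10], "turn": 0.004}, {"claw": 45, "delta_pos": [5, -0.5, 8], "turn": 0}, {"claw": 45, "delta_pos": [0, 0, 6], "turn": 0}, {"claw": 45, "delta_pos": [0, 0, 0], "turn": 0}, {"claw": 45, "delta_pos": [0, 0, 0], "turn": 0}])

```text
clock: 23.93
eef_pos: [474.9, 251.8, 160.7]
tcp_rot: [-3.141, 0.001, 1.399]
contact_force: [-0.0, -0.3, -1.7]
opening: 0.692
grasp_force: 27.6
```

```bash
python3 -c "
from bpose import *
pf();ux()
f=grab_frame('wrist');pickle.dump(f,open('w9.pkl','wb'));print(proj(f,[[481.3,293,109]]))
im=f['img'];cv2.imwrite('pics/w9.png',cv2.cvtColor(im,cv2.COLOR_RGB2BGR))"
```

```text
[474.9 251.8 160.7] F [-0.  -0.3 -1.7] T [-0.08 -0.02 -0.  ] 0.692
cream box [208, 188, 151, 132, 15211]
188 240 314 | 209 233 335 | 230 228 340 | 251 222 345 | 272 215 350 | 293 211 353 | 314 208 358 | 319 297 357 | 
plate dir (e,z) [-0.19   0.982] angle from vertical toward -e 11.0 res 1.2
B end painted (e,z) [  23.3 -106.5] mid [  19.4 -107.2] A end mid [-3.4 10.6] lat 0.7
plate point at tcp+6 height along dir: dist from B 115.3 e-offset [-2.5  6. ]
TCP in unit: x 35.7 y -1.4 z 161.2 yaw 1.398 F [-0.4 -0.5 -1.6] clk 24.0
[[282.57499948 178.55191315]]
```

Emit:
step_arm(motion=[{"claw": 45, "delta_pos": [0, 0, 4], "turn": 0}, {"claw": 45, "delta_pos": [0, 0, 3], "turn": 0}, {"claw": 45, "delta_pos": [0, 0, 2], "turn": 0}, {"claw": 45, "delta_pos": [0, 0, 2], "turn": 0}, {"claw": 45, "delta_pos": [0, 0, 0], "turn": 0}])

```text
clock: 24.45
eef_pos: [475.7, 252.7, 151.6]
tcp_rot: [3.141, -0.001, 1.399]
contact_force: [-2.1, -0.8, 13.7]
opening: 0.69
grasp_force: 28.8
```

Emit:
step_arm(motion=[{"claw": 45, "delta_pos": [-4.5, 0, 1], "turn": 0}, {"claw": 45, "delta_pos": [-4.7, 0, 1], "turn": 0}, {"claw": 45, "delta_pos": [-4.7, 0, 1.5], "turn": 0}, {"claw": 45, "delta_pos": [-4.7, 0, 1.5], "turn": 0}, {"claw": 45, "delta_pos": [-4.6, 0, 2], "turn": 0}, {"claw": 45, "delta_pos": [-4.6, 0, 2], "turn": 0}, {"claw": 45, "delta_pos": [0, 0, 0], "turn": 0}])

```text
clock: 25.03
eef_pos: [471.6, 224.5, 142.6]
tcp_rot: [3.139, -0.001, 1.399]
contact_force: [-0.4, -4.0, 12.4]
opening: 0.694
grasp_force: 31.5
```

```bash
python3 -c "
from bpose import *
pf();ux()"
```

```text
[471.6 224.5 142.6] F [-0.4 -4.  12.4] T [-0.44  0.07  0.01] 0.694
cream box [207, 149, 152, 175, 20884]
149 234 331 | 178 228 336 | 207 223 341 | 236 218 346 | 265 213 352 | 294 210 354 | 323 231 356 | 
plate dir (e,z) [-0.434  0.901] angle from vertical toward -e 25.7 res 1.4
B end painted (e,z) [ 50.5 -95.5] mid [ 46.9 -97.2] A end mid [-5.2 10.9] lat 1.1
plate point at tcp+6 height along dir: dist from B 114.5 e-offset [-2.8  6. ]
TCP in unit: x 8.3 y -2.5 z 142.7 yaw 1.399 F [-0.7 -4.  12. ] clk 25.1
```

Emit:
step_arm(motion=[{"claw": 45, "delta_pos": [-4.4, -0.3, 2], "turn": 0}, {"claw": 45, "delta_pos": [-4.4, -0.3, 2.5], "turn": 0}, {"claw": 45, "delta_pos": [-5, -0.3, 3.5], "turn": 0}, {"claw": 45, "delta_pos": [-5, -0.3, 3.8], "turn": 0}, {"claw": 45, "delta_pos": [-5, 0, 4], "turn": 0}, {"claw": 45, "delta_pos": [-4.4, 0, 4.5], "turn": 0}, {"claw": 45, "delta_pos": [-4.3, 0, 4.7], "turn": 0}, {"claw": 45, "delta_pos": [0, 0, 0], "turn": 0}])

```text
clock: 25.75
eef_pos: [464.6, 192.0, 116.8]
tcp_rot: [3.14, 0.001, 1.399]
contact_force: [0.1, -7.1, 8.9]
opening: 0.691
grasp_force: 37.2
```

```bash
python3 -c "
from bpose import *
pf();ux()"
```

```text
[464.6 192.  116.8] F [ 0.1 -7.1  8.9] T [-0.73 -0.11 -0.04] 0.691
cream box [206, 94, 154, 241, 30477]
94 227 301 | 134 222 346 | 174 218 349 | 214 215 352 | 254 211 355 | 294 208 356 | 334 350 357 | 
plate dir (e,z) [-0.74   0.672] angle from vertical toward -e 47.7 res 1.6
B end painted (e,z) [ 82.1 -67.5] mid [ 79.4 -70.5] A end mid [-9.4 10.2] lat 0.6
plate point at tcp+6 height along dir: dist from B 113.8 e-offset [-4.8  6. ]
TCP in unit: x -24.9 y -1.0 z 117.0 yaw 1.399 F [-0.3 -6.7  9.6] clk 25.8
```

Emit:
step_arm(motion=[{"claw": 45, "delta_pos": [1, 0, -3], "turn": 0}, {"claw": 45, "delta_pos": [2.5, 0, -1], "turn": 0}, {"claw": 45, "delta_pos": [2, 0, 1], "turn": 0}, {"claw": 45, "delta_pos": [0, 0, 3], "turn": 0}, {"claw": 45, "delta_pos": [-3, 0, 4], "turn": 0}, {"claw": 45, "delta_pos": [-3, 0, 4], "turn": 0}, {"claw": 45, "delta_pos": [-3, 0, 4], "turn": 0}, {"claw": 45, "delta_pos": [0, 0, 0], "turn": 0}])

```text
clock: 26.47
eef_pos: [463.2, 188.7, 104.1]
tcp_rot: [3.141, 0.001, 1.399]
contact_force: [-0.1, -8.7, 8.9]
opening: 0.692
grasp_force: 39.7
```

```bash
python3 -c "
from bpose import *
pf();ux()"
```

```text
[463.2 188.7 104.1] F [-0.1 -8.7  8.9] T [-1.14 -0.14 -0.09] 0.692
cream box [207, 76, 152, 264, 34566]
76 222 263 | 119 218 349 | 162 215 352 | 205 213 354 | 248 210 356 | 291 208 357 | 334 207 358 | 339 230 358 | 
plate dir (e,z) [-0.825  0.565] angle from vertical toward -e 55.6 res 1.6
B end painted (e,z) [ 90.2 -55.1] mid [ 87.9 -58.4] A end mid [-11.1   9.4] lat 0.8
plate point at tcp+6 height along dir: dist from B 113.9 e-offset [-6.  6.]
TCP in unit: x -28.5 y -0.4 z 104.4 yaw 1.399 F [ 0.3 -8.4  9.1] clk 26.5
```

Emit:
step_arm(motion=[{"claw": 45, "delta_pos": [-2.6, 0, 4], "turn": 0}, {"claw": 45, "delta_pos": [-2.6, 0, 4], "turn": 0}, {"claw": 45, "delta_pos": [-2.4, 0, 4.5], "turn": 0}, {"claw": 45, "delta_pos": [-2.2, 0, 4.5], "turn": 0}, {"claw": 45, "delta_pos": [-2, 0, 4.5], "turn": 0}, {"claw": 45, "delta_pos": [-1.8, 0, 4.5], "turn": 0}, {"claw": 45, "delta_pos": [0, 0, 0], "turn": 0}])

```text
clock: 27.1
eef_pos: [460.6, 175.3, 77.7]
tcp_rot: [-3.141, 0.002, 1.399]
contact_force: [0.5, -9.8, 6.3]
opening: 0.693
grasp_force: 41.1
```

```bash
python3 -c "
from bpose import *
pf();ux()"
```

```text
[460.6 175.3  77.7] F [ 0.5 -9.8  6.3] T [-1.27 -0.22 -0.18] 0.693
cream box [206, 42, 156, 305, 42855]
42 210 266 | 92 209 360 | 142 208 361 | 192 207 360 | 242 206 360 | 292 207 358 | 342 208 357 | 346 338 357 | 
plate dir (e,z) [-0.955  0.296] angle from vertical toward -e 72.8 res 4.2
B end painted (e,z) [101.6 -27. ] mid [100.4 -30.8] A end mid [-14.2   4.7] lat 0.5
plate point at tcp+6 height along dir: dist from B 124.5 e-offset [-18.5   6. ]
TCP in unit: x -42.2 y -0.1 z 78.0 yaw 1.399 F [  0.6 -10.    6.6] clk 27.1
```

Emit:
step_arm(motion=[{"claw": 45, "delta_pos": [-1.2, 0, 4], "turn": 0}, {"claw": 45, "delta_pos": [-1, 0, 4], "turn": 0}, {"claw": 45, "delta_pos": [-0.8, 0, 4], "turn": 0}, {"claw": 45, "delta_pos": [-0.6, 0, 4], "turn": 0}, {"claw": 45, "delta_pos": [-0.4, 0, 3], "turn": 0}, {"claw": 45, "delta_pos": [0, 0, 0], "turn": 0}])

```text
clock: 27.65
eef_pos: [460.0, 172.4, 58.8]
tcp_rot: [-3.141, 0.0, 1.399]
contact_force: [-0.5, -3.7, 3.8]
opening: 0.689
grasp_force: 40.7
```

```bash
python3 -c "
from bpose import *
pf();ux()"
```

```text
[460.  172.4  58.8] F [-0.5 -3.7  3.8] T [-0.27 -0.11 -0.05] 0.689
cream box [198, 23, 173, 325, 48872]
23 199 329 | 77 199 368 | 131 200 367 | 185 201 365 | 239 203 363 | 293 206 359 | 347 337 357 | 
plate dir (e,z) [-0.99   0.143] angle from vertical toward -e 81.8 res 1.8
B end painted (e,z) [105.5  -8.7] mid [104.9 -12.6] A end mid [-13.9   4.6] lat 0.9
plate point at tcp+6 height along dir: dist from B 129.7 e-offset [-23.5   6. ]
TCP in unit: x -45.2 y 0.1 z 59.0 yaw 1.399 F [-0.5 -3.2  3.8] clk 27.7
```

Emit:
step_arm(motion=[{"claw": 45, "delta_pos": [-0.3, 0, 2], "turn": 0}, {"claw": 45, "delta_pos": [0, 0, 1.5], "turn": 0}, {"claw": 45, "delta_pos": [0, 0, 0], "turn": 0}, {"claw": 75, "delta_pos": [0, 0, 0], "turn": 0}, {"claw": 75, "delta_pos": [0, 0, 0], "turn": 0}, {"claw": 75, "delta_pos": [0, 0, 0], "turn": 0}, {"claw": 75, "delta_pos": [0, 0, 0], "turn": 0}, {"claw": 75, "delta_pos": [0, 0, 0], "turn": 0}])

```text
clock: 28.37
eef_pos: [460.0, 172.2, 55.8]
tcp_rot: [3.142, -0.0, 1.399]
contact_force: [0.3, 0.9, -0.6]
opening: 0.878
grasp_force: 0.0
```

Emit:
step_arm(motion=[{"claw": 75, "delta_pos": [0, 0, -20], "turn": 0}, {"claw": 75, "delta_pos": [0, 0, -35], "turn": 0}, {"claw": 75, "delta_pos": [0, 0, -35], "turn": 0}, {"claw": 75, "delta_pos": [0, 0, -35], "turn": 0}, {"claw": 75, "delta_pos": [0, 0, -20], "turn": 0}, {"claw": 75, "delta_pos": [0, 0, 0], "turn": 0}])

```text
clock: 28.87
eef_pos: [462.6, 173.1, 205.4]
tcp_rot: [3.135, -0.004, 1.399]
contact_force: [0.7, -0.1, 0.2]
opening: 0.877
grasp_force: 0.0
```

```bash
python3 - <<'E'
from bpose import *
ux()
f=grab_frame("wrist");pickle.dump(f,open("w10.pkl","wb"))
im=f["img"].astype(int);m=((im[:,:,0]-im[:,:,2]>14)&(im.min(2)>75)).astype(np.uint8)
u=np.array([np.cos(1.4),np.sin(1.4)]);l=np.array([-u[1],u[0]]);S=np.array([467.8,217])
n,L,st,c=cv2.connectedComponentsWithStats(m)
print([st[i].tolist() for i in range(1,n) if st[i,4]>300])
i=1+np.argmax(st[1:,4]);ct=cv2.findContours((L==i).astype(np.uint8),0,2)[0];ct=max(ct,key=cv2.contourArea)
r=cv2.minAreaRect(ct);q=cv2.boxPoints(r);print(q.round(1).tolist())
for z in(48,): print([(np.array([(at(f,x,z)-S)@u,(at(f,x,z)-S)@l])).round(1).tolist() for x in q])
E
```

```text
TCP in unit: x -44.1 y -2.3 z 205.4 yaw 1.399 F [ 0.7 -0.1  0.2] clk 28.9
[[236, 61, 86, 161, 11869]]
[[236.0, 61.0], [321.0, 61.0], [321.0, 221.0], [236.0, 221.0]]
[[61.0, 31.0], [60.9, -30.2], [-60.9, -33.8], [-60.7, 35.7]]
```

```bash
python3 - <<'E'
from bpose import *
f=load("w10");im=f["img"].astype(int);m=((im[:,:,0]-im[:,:,2]>14)&(im.min(2)>75))
u=np.array([np.cos(1.4),np.sin(1.4)]);l=np.array([-u[1],u[0]]);S=np.array([467.8,217])
for r in(63,70,140,200,212,217,220):
    c=np.where(m[r])[0];a,b=at(f,(c.min()-.5,r),48)-S,at(f,(c.max()+.5,r),48)-S;print(r,c.min(),c.max(),"x",(a@u).round(1),"y",(a@l).round(1),(b@l).round(1),"w",np.linalg.norm(a-b).round(1))
E
```

```text
63 236 320 x 59.6 y 31.4 -29.9 w 61.3
70 236 320 x 54.9 y 31.6 -30.0 w 61.6
140 239 527 x 4.7 y 31.2 -193.3 w 224.5
200 241 316 x -42.9 y 31.4 -29.7 w 61.0
212 146 316 x -52.7 y 109.0 -29.9 w 139.0
217 241 316 x -57.2 y 31.9 -30.0 w 61.9
220 241 315 x -59.8 y 32.0 -29.3 w 61.3
```

```bash
python3 -c "
from bpose import *
plan([665,165.3,130],1.400,36)"
```

```text
from [461.4 172.7 203.1] 1.399 F [-0.8  0.3 -0.2] clk 28.9
([3.9, 28.8, 10.4], np.float64(-0.0))
([3.9, 28.8, 10.5], np.float64(-0.0))
([3.9, 28.8, 10.4], np.float64(-0.0))
([4.0, 28.9, 10.5], np.float64(-0.0))
([3.9, 28.8, 10.4], np.float64(-0.0))
([4.0, 28.9, 10.5], np.float64(-0.0))
([3.9, 28.8, 10.4], np.float64(-0.0))
```

Emit:
step_arm(motion=[{"claw": 75, "delta_pos": [4, 29, 6], "turn": 0}, {"claw": 75, "delta_pos": [4, 29, 11], "turn": 0}, {"claw": 75, "delta_pos": [4, 29, 11], "turn": 0}, {"claw": 75, "delta_pos": [4, 29, 11], "turn": 0}, {"claw": 75, "delta_pos": [4, 29, 11], "turn": 0}, {"claw": 75, "delta_pos": [4, 29, 11], "turn": 0}, {"claw": 75, "delta_pos": [3.5, 27.5, 11], "turn": 0}, {"claw": 75, "delta_pos": [0, 0, 0], "turn": 0}])

```text
clock: 29.58
eef_pos: [665.7, 163.9, 124.3]
tcp_rot: [-3.14, 0.001, 1.398]
contact_force: [-1.5, -0.3, -0.4]
opening: 0.882
grasp_force: 0.0
```

Emit:
step_arm(motion=[{"claw": 75, "delta_pos": [0, 0, 0], "turn": 0}, {"claw": 75, "delta_pos": [0, 0, 0], "turn": 0}])

```text
clock: 29.75
eef_pos: [661.7, 164.5, 127.3]
tcp_rot: [-3.139, 0.001, 1.399]
contact_force: [-0.6, -0.7, 0.4]
opening: 0.877
grasp_force: 0.0
```

```bash
python3 - <<'E'
from bpose import *
f=grab_frame("wrist");pickle.dump(f,open("w11.pkl","wb"));s=sense();p=s["eef_pos"];print(p,s["tcp_rot"][2])
im=f["img"].astype(int);m=((im[:,:,0]-im[:,:,2]>60)).astype(np.uint8)
n,L,st,c=cv2.connectedComponentsWithStats(m);i=1+np.argmax(st[1:,4]);print(st[i],c[i])
x,y,w,h,_=st[i]
# top ring brightness profile down the middle column and widths
for r in range(y,y+h,8):
    cc=np.where(L[r]==i)[0];print(r,cc.min(),cc.max(),end="; ")
print()
cx=int(x+w/2);print([(r,int(im[r,cx,0])) for r in range(y,y+h,5)])
for q in([665,165.3,45],[665,165.3,0]):print(proj(f,[q]).round(1))
E
```

```text
[661.77582316 164.69301475 128.05742567] 1.3989148493574224
[ 171  348  143   72 6648] [244.89455475 384.59626955]
348 298 301; 356 244 302; 364 189 304; 372 176 306; 380 173 307; 388 172 309; 396 177 310; 404 181 312; 412 185 295; 
[(348, 90), (353, 88), (358, 99), (363, 114), (368, 114), (373, 110), (378, 97), (383, 112), (388, 112), (393, 123), (398, 114), (403, 111), (408, 99), (413, 56), (418, 18)]
[[289.7 232. ]]
[[288.7 210.1]]
```

```bash
python3 - <<'E'
from bpose import *
f=load("w11")
im=f["img"].astype(int);m=((im[:,:,0]-im[:,:,2]>60)).astype(np.uint8)
n,L,st,c=cv2.connectedComponentsWithStats(m)
for i in range(1,n):
    if st[i,4]>100: print(st[i],c[i].round(),im[L==i].mean(0).round(),at(f,c[i],5).round())
print(im[200:262:6,289].tolist())
a=grab_frame("scene");ai=a["img"].astype(int);print(ai[222:240:3,350:366:3].tolist()[0:6])
E
```

```text
[ 254  178   70   77 3956] [289. 214.] [187. 105.  31.] [665. 164.]
[ 171  348  143   72 6648] [245. 385.] [136.  26.  23.] [603.  20.]
[374 400  12  20 101] [379. 408.] [115.  25.  22.] [713. -26.]
[[150, 79, 27], [152, 82, 25], [219, 130, 41], [142, 138, 132], [142, 115, 101], [145, 72, 6], [146, 74, 10], [152, 80, 25], [205, 122, 34], [117, 70, 48], [89, 87, 83]]
[[[151, 145, 141], [193, 112, 56], [141, 76, 36], [143, 79, 38], [172, 142, 122], [153, 147, 143]], [[148, 142, 138], [138, 75, 36], [192, 112, 56], [193, 112, 56], [151, 128, 114], [150, 145, 140]], [[151, 140, 134], [135, 73, 35], [141, 76, 36], [143, 77, 37], [151, 139, 131], [150, 145, 140]], [[134, 73, 34], [137, 75, 36], [141, 76, 36], [144, 78, 38], [194, 138, 101], [150, 145, 141]], [[136, 74, 36], [138, 76, 37], [143, 78, 38], [151, 83, 40], [218, 132, 68], [152, 146, 142]], [[126, 103, 91], [187, 109, 56], [202, 119, 60], [201, 119, 60], [156, 122, 107], [154, 147, 143]]]
```

```bash
python3 - <<'E'
from bpose import *
f=load("w11");t=np.linspace(0,2*np.pi,90)
def ext(x,y):
    P=np.vstack([proj(f,np.c_[x+r*np.cos(t),y+r*np.sin(t),np.full(90,z)]) for r,z in((25,0),(25,6),(16,45))])
    return np.r_[P.min(0),P.max(0)]
ob=np.array([253.5,177.5,323.5,254.5])
r=least_squares(lambda v:ext(*v)-ob,[665,165],diff_step=1e-4);print(r.x,r.fun.round(1))
p=sense()["eef_pos"];d=r.x-p[:2];y=1.399;print("tool dx,dy",d@[np.cos(y),np.sin(y)],d@[np.sin(y),-np.cos(y)],p)
E
```

```text
[664.79006581 165.38842768] [-0.1 -1.3  0.1  1.3]
tool dx,dy 0.9964619567314192 2.641979264272666 [662.01663074 164.85828735 128.67203521]
```

Emit:
step_arm(motion=[{"claw": 75, "delta_pos": [1, 2, 25], "turn": 0}, {"claw": 75, "delta_pos": [0, 0, 30], "turn": 0}, {"claw": 75, "delta_pos": [0, 0, 25], "turn": 0}, {"claw": 75, "delta_pos": [0, 0, 15], "turn": 0}, {"claw": 75, "delta_pos": [0, 0, 8], "turn": 0}, {"claw": 75, "delta_pos": [0, 0, 0], "turn": 0}, {"claw": 75, "delta_pos": [0, 0, 0], "turn": 0}, {"claw": 75, "delta_pos": [0, 0, 0], "turn": 0}], force=30)

```text
clock: 30.52
eef_pos: [666.5, 165.7, 27.5]
tcp_rot: [3.139, -0.001, 1.399]
contact_force: [-0.2, 0.8, 0.5]
opening: 0.878
grasp_force: 0.0
```

```bash
python3 -c "
from bpose import *
ux();p=sense()['eef_pos'];print(p)
f=grab_frame('wrist');d=[sense()['eef_pos'] for _ in range(1)];print(d)"
```

```text
TCP in unit: x -16.7 y -204.5 z 27.5 yaw 1.399 F [-0.2  0.8  0.5] clk 30.5
[666.48530505 165.73820445  27.49153246]
[array([666.56066234, 165.71921209,  27.56795952])]
```

Emit:
step_arm(motion=[{"claw": 20, "delta_pos": [0, 0, 0], "turn": 0}, {"claw": 20, "delta_pos": [0, 0, 0], "turn": 0}, {"claw": 20, "delta_pos": [0, 0, 0], "turn": 0}, {"claw": 20, "delta_pos": [0, 0, 0], "turn": 0}, {"claw": 20, "delta_pos": [0, 0, 0], "turn": 0}, {"claw": 20, "delta_pos": [0, 0, 0], "turn": 0}, {"claw": 20, "delta_pos": [0, 0, 0], "turn": 0}, {"claw": 20, "delta_pos": [0, 0, 0], "turn": 0}])

```text
clock: 31.23
eef_pos: [665.7, 165.4, 26.5]
tcp_rot: [3.141, -0.0, 1.399]
contact_force: [-1.3, -0.8, 6.1]
opening: 0.372
grasp_force: 29.5
```

Emit:
step_arm(motion=[{"claw": 20, "delta_pos": [0, 0, 0], "turn": 0}, {"claw": 20, "delta_pos": [0, 0, -5], "turn": 0}, {"claw": 20, "delta_pos": [0, 0, -15], "turn": 0}, {"claw": 20, "delta_pos": [0, 0, -25], "turn": 0}, {"claw": 20, "delta_pos": [0, 0, -30], "turn": 0}, {"claw": 20, "delta_pos": [0, 0, -30], "turn": 0}, {"claw": 20, "delta_pos": [0, 0, -15], "turn": 0}, {"claw": 20, "delta_pos": [0, 0, 0], "turn": 0}])

```text
clock: 31.9
eef_pos: [668.0, 166.0, 151.5]
tcp_rot: [3.135, -0.003, 1.399]
contact_force: [1.3, 0.2, 0.4]
opening: 0.373
grasp_force: 29.9
```

```bash
cat > sl.py <<'E'
from bpose import *
def sl():
    f=grab_frame("wrist");s=sense();p=np.array(s["eef_pos"]);y=s["tcp_rot"][2];e=np.array([np.cos(y),np.sin(y)]);l=np.array([np.sin(y),-np.cos(y)])
    im=f["img"].astype(int);m=((im[:,:,0]-im[:,:,2]>60)&(im[:,:,1]>im[:,:,0]*.4)).astype(np.uint8);n,L,st,c=cv2.connectedComponentsWithStats(m)
    i=1+np.argmax(st[1:,4]);print(p.round(1),round(y,3),"F",s["contact_force"].round(1),s["opening"],s["grasp_force"],"box",st[i].tolist());pickle.dump(f,open("ws.pkl","wb"));return f,p,e,l,st[i],(L==i)
if __name__=="__main__":
    f,p,e,l,b,M=sl();plan([481.3-2.6,293-14.8,165],1.399,34)
    for r in range(b[1],b[1]+b[3],6):
        c=np.where(M[r])[0];print(r,c.min(),c.max(),end="; ")
E
python3 sl.py
```

```text
[666.9 165.7 149. ] 1.399 F [-0.1  0.  -0.7] 0.37109409257413145 29.85771954059601 box [230, 229, 106, 139, 10697]
from [666.9 165.7 149. ] 1.399 F [-0.1  0.  -0.7] clk 31.9
([11.2, -29.2, -2.3], np.float64(-0.0))
([11.2, -29.2, -2.3], np.float64(-0.0))
([11.2, -29.2, -2.3], np.float64(-0.0))
([11.2, -29.3, -2.3], np.float64(-0.0))
([11.3, -29.2, -2.3], np.float64(-0.0))
([11.2, -29.3, -2.2], np.float64(-0.0))
([11.3, -29.2, -2.3], np.float64(-0.0))
229 290 290; 235 257 308; 241 249 316; 247 241 324; 253 237 327; 259 234 331; 265 231 334; 271 230 335; 277 244 332; 283 245 320; 289 245 320; 295 245 320; 301 244 321; 307 243 322; 313 242 322; 319 241 324; 325 240 324; 331 240 325; 337 241 324; 343 242 322; 349 246 319; 355 251 313; 361 260 307; 367 277 290;
```

```bash
python3 - <<'E'
from bpose import *
f=load("w9");g=f["img"].astype(int).mean(2).astype(int)
for r in range(160,204,2): print(r,' '.join('%3d'%v for v in g[r,256:312:2]))
w=load("ws");t=np.linspace(0,2*np.pi,90);p=np.array([666.9,165.7,149.]);y=1.399;e=np.array([np.cos(y),np.sin(y)]);l=np.array([np.sin(y),-np.cos(y)])
def ext(v):
    c=p[:2]+v[0]*e+v[1]*l;P=np.vstack([proj(w,np.c_[c[0]+r*np.cos(t),c[1]+r*np.sin(t),np.full(90,z)]) for r,z in((25,p[2]+v[2]),(25,p[2]+v[2]+6),(16,p[2]+v[2]+45))])
    return np.r_[P.min(0),P.max(0)]
r=least_squares(lambda v:ext(v)-[229.5,228.5,335.5,368],[0,0,-27],diff_step=1e-3);print(r.x.round(1),r.fun.round(1))
E
```

```text
160 132 132 133 128  97  92  86  91  95  96  98  99 102 107 102 102 100 102  95  94  93  97  99 114 137 134 132 133
162 127 132 132 128  99  93  85  94  97 100 105 106 110 114 113 110 108 106  95  94  94  99  95 121 135 134 131 123
164 106 126 132 128 102  89  91  92  95 106 111 113 115 119 119 114 110 108 103  99  96  97  98 128 133 135 105 103
166 129 128 131 131 114  92  89  95 102 110 116 117 122 123 124 117 121 112 107 100  95  95 106 133 134 130  98 133
168 113 125 129 132 130  94  93  95 105 112 118 125 125 130 129 124 120 118 110 105 100  89 121 132 134 135  93 135
170  92 121 132 131 134  95  96 100 114 118 125 135 145 151 145 138 128 122 116 109 101  96 129 133 132 135  89 134
172  91 122 132 132 137 100  92 102 114 123 140 160 161 157 158 157 149 125 115 109 100  98 129 132 129 133  84 127
174  72 101 116 116 115  98  92 104 115 144 157 159 159 159 156 157 159 151 120 109  98  91 109 109 111 112  78  82
176  89  78  81  89  84  86  95 106 115 155 161 161 156 158 158 157 160 160 127 109 101  86  85  87  87  83  86  83
178 125 121 122 124 121 105  90 101 122 162 161 159 158 
[... 793 characters left out ...]
42 144 142 131 122 105 112 130 138 145 147 145 146 144 144 147 143 144 144 144
194 145 142 142 142 144 143 144 144 144 142 143 147 145 145 143 146 146 141 146 144 140 141 147 142 145 142 145 145
196 142 143 147 144 145 146 144 140 142 141 144 143 142 142 143 144 143 143 146 143 144 143 143 142 141 145 145 146
198 142 143 145 145 144 145 149 145 145 142 142 144 141 143 144 145 143 146 146 145 144 146 147 141 145 145 144 144
200 143 145 143 145 143 144 145 143 144 143 145 144 141 144 145 144 143 145 144 144 146 145 144 147 145 143 141 143
202 146 144 142 144 144 144 145 143 144 143 145 146 142 143 147 146 142 143 143 144 142 143 143 144 144 145 143 145
[ -1.4   0.2 -27. ] [-0.2  0.2  0.2 -0.1]
```

```bash
python3 -c "
from bpose import *
plan([481.4,294.1,152],1.399,36)"
```

```text
from [666.9 165.7 149. ] 1.399 F [-0.1  0.  -0.7] clk 31.9
([13.5, -29.2, -0.4], np.float64(-0.0))
([13.5, -29.3, -0.4], np.float64(-0.0))
([13.5, -29.2, -0.4], np.float64(-0.0))
([13.6, -29.3, -0.4], np.float64(-0.0))
([13.5, -29.2, -0.5], np.float64(-0.0))
([13.6, -29.3, -0.4], np.float64(-0.0))
([13.5, -29.2, -0.5], np.float64(-0.0))
```

Emit:
step_arm(motion=[{"claw": 20, "delta_pos": [7, -15, -1], "turn": 0}, {"claw": 20, "delta_pos": [13.5, -29, -2], "turn": 0}, {"claw": 20, "delta_pos": [13.5, -29, -2], "turn": 0}, {"claw": 20, "delta_pos": [13.5, -29, -1], "turn": 0}, {"claw": 20, "delta_pos": [13.5, -29, 0], "turn": 0}, {"claw": 20, "delta_pos": [13.5, -29, 0], "turn": 0}, {"claw": 20, "delta_pos": [13, -28, 0], "turn": 0}, {"claw": 20, "delta_pos": [7.5, -16.5, 0], "turn": 0}])

```text
clock: 32.62
eef_pos: [476.7, 294.6, 150.6]
tcp_rot: [-3.139, 0.002, 1.4]
contact_force: [0.1, 0.8, 0.3]
opening: 0.37
grasp_force: 29.9
```

Emit:
step_arm(motion=[{"claw": 20, "delta_pos": [0, 0, 0], "turn": 0}, {"claw": 20, "delta_pos": [0, 0, 0], "turn": 0}, {"claw": 20, "delta_pos": [0, 0, 0], "turn": 0}, {"claw": 20, "delta_pos": [0, 0, 0], "turn": 0}])

```text
clock: 32.95
eef_pos: [480.9, 293.4, 151.5]
tcp_rot: [-3.142, 0.0, 1.398]
contact_force: [0.1, -0.5, -0.1]
opening: 0.373
grasp_force: 29.9
```

```bash
python3 - <<'E'
from bpose import *
q=[]
for i in range(4): grab_frame("wrist");q.append(sense()["eef_pos"])
q=np.array(q);print(q.round(1))
f=grab_frame("wrist");pickle.dump(f,open("ws.pkl","wb"))
im=f["img"].astype(int);m=((im[:,:,0]-im[:,:,2]>60)&(im[:,:,1]>im[:,:,0]*.4)).astype(np.uint8);n,L,st,c=cv2.connectedComponentsWithStats(m);i=1+np.argmax(st[1:,4]);print(st[i])
p=q.mean(0);y=1.399;e=np.array([np.cos(y),np.sin(y)]);l=np.array([np.sin(y),-np.cos(y)])
d=np.array([481.4,294.1])-p[:2];print("need tool dx,dy",(d@e).round(1),(d@l).round(1),sense()["contact_force"])
E
```

```text
[[480.9 293.4 151.5]
 [480.9 293.4 151.6]
 [480.9 293.4 151.6]
 [480.7 293.5 151.6]]
[  230   230   106   138 10719]
need tool dx,dy 0.8 0.4 [ 0.64051505 -0.83370194 -0.96402919]
```

Emit:
step_arm(motion=[{"claw": 20, "delta_pos": [0.8, 0.4, 5], "turn": 0}, {"claw": 20, "delta_pos": [0, 0, 5], "turn": 0}, {"claw": 20, "delta_pos": [0, 0, 4], "turn": 0}, {"claw": 20, "delta_pos": [0, 0, 4], "turn": 0}, {"claw": 20, "delta_pos": [0, 0, 4], "turn": 0}, {"claw": 20, "delta_pos": [0, 0, 4], "turn": 0}, {"claw": 20, "delta_pos": [0, 0, 4], "turn": 0}, {"claw": 20, "delta_pos": [0, 0, 0], "turn": 0}])

```text
clock: 33.87
eef_pos: [481.0, 294.3, 121.1]
tcp_rot: [3.141, 0.001, 1.399]
contact_force: [4.0, -3.8, -3.1]
opening: 0.371
grasp_force: 30.1
```

Emit:
step_arm(motion=[{"claw": 20, "delta_pos": [-0.6, 0.8, 2], "turn": 0}, {"claw": 20, "delta_pos": [0, 0, 5], "turn": 0}, {"claw": 20, "delta_pos": [0, 0, 5], "turn": 0}, {"claw": 20, "delta_pos": [0, 0, 5], "turn": 0}, {"claw": 20, "delta_pos": [0, 0, 5], "turn": 0}, {"claw": 20, "delta_pos": [0, 0, 5], "turn": 0}, {"claw": 20, "delta_pos": [0, 0, 5], "turn": 0}, {"claw": 20, "delta_pos": [0, 0, 0], "turn": 0}])

```text
clock: 34.53
eef_pos: [481.2, 293.8, 88.7]
tcp_rot: [-3.141, 0.001, 1.399]
contact_force: [1.6, -0.9, -1.6]
opening: 0.372
grasp_force: 30.2
```

Emit:
step_arm(motion=[{"claw": 20, "delta_pos": [0, 0, 4], "turn": 0}, {"claw": 20, "delta_pos": [0, 0, 4], "turn": 0}, {"claw": 20, "delta_pos": [0, 0, 3], "turn": 0}, {"claw": 20, "delta_pos": [0, 0, 1], "turn": 0}, {"claw": 20, "delta_pos": [0, 0, 1], "turn": 0}, {"claw": 20, "delta_pos": [0, 0, 0], "turn": 0}])

```text
clock: 35.03
eef_pos: [481.3, 293.9, 76.6]
tcp_rot: [-3.141, 0.0, 1.399]
contact_force: [1.8, -1.5, -1.4]
opening: 0.372
grasp_force: 30.3
```

Emit:
step_arm(motion=[{"claw": 20, "delta_pos": [0, 0, 1], "turn": 0}, {"claw": 20, "delta_pos": [0, 0, 0.5], "turn": 0}, {"claw": 20, "delta_pos": [0, 0, 0], "turn": 0}])

```text
clock: 35.28
eef_pos: [481.4, 294.0, 75.5]
tcp_rot: [-3.142, 0.0, 1.399]
contact_force: [0.6, -2.2, 2.4]
opening: 0.369
grasp_force: 30.5
```

Emit:
step_arm(motion=[{"claw": 60, "delta_pos": [0, 0, 0], "turn": 0}, {"claw": 60, "delta_pos": [0, 0, 0], "turn": 0}, {"claw": 60, "delta_pos": [0, 0, 0], "turn": 0}, {"claw": 60, "delta_pos": [0, 0, 0], "turn": 0}, {"claw": 60, "delta_pos": [0, 0, 0], "turn": 0}, {"claw": 60, "delta_pos": [0, 0, -10], "turn": 0}, {"claw": 60, "delta_pos": [0, 0, -30], "turn": 0}, {"claw": 60, "delta_pos": [0, 0, -40], "turn": 0}])

```text
clock: 35.95
eef_pos: [479.6, 292.9, 154.2]
tcp_rot: [-3.137, 0.004, 1.399]
contact_force: [-0.1, 0.8, -0.1]
opening: 0.705
grasp_force: 0.0
```

Emit:
step_arm(motion=[{"claw": 60, "delta_pos": [0, 0, -40], "turn": 0}, {"claw": 60, "delta_pos": [-30, 0, -20], "turn": 0}, {"claw": 60, "delta_pos": [-30, 0, 0], "turn": 0}, {"claw": 60, "delta_pos": [-30, 0, 0], "turn": 0}, {"claw": 60, "delta_pos": [0, 0, 0], "turn": 0}, {"claw": 60, "delta_pos": [0, 0, 0], "turn": 0}])

```text
clock: 36.45
eef_pos: [465.9, 204.3, 216.3]
tcp_rot: [3.141, -0.001, 1.397]
contact_force: [0.3, -0.6, -1.1]
opening: 0.699
grasp_force: 0.0
```

```bash
python3 - <<'E'
from bpose import *
ux()
f=grab_frame("wrist");o=cv2.cvtColor(f["img"],cv2.COLOR_RGB2BGR);t=np.linspace(0,2*np.pi,60)
b=grab_frame("scene");c=cv2.cvtColor(b["img"],cv2.COLOR_RGB2BGR)[150:230,295:385]
cv2.imwrite("pics/fin.png",np.hstack([cv2.resize(o,(500,375)),cv2.resize(c,(300,375),interpolation=cv2.INTER_CUBIC)]))
im=f["img"].astype(int);m=((im[:,:,0]-im[:,:,2]>60)&(im[:,:,1]>im[:,:,0]*.4)).astype(np.uint8);n,L,st,cc=cv2.connectedComponentsWithStats(m);i=1+np.argmax(st[1:,4]);x,y,w,h,_=st[i]
def ext(v):
    P=np.vstack([proj(f,np.c_[v[0]+r*np.cos(t),v[1]+r*np.sin(t),np.full(60,z)]) for r,z in((25,v[2]),(25,v[2]+6),(16,v[2]+45))]);return np.r_[P.min(0),P.max(0)]
r=least_squares(lambda v:ext(v)-[x-.5,y-.5,x+w-.5,y+h-.5],[481,293,49],diff_step=1e-4);print("sleeve",r.x.round(1),r.fun.round(1))
E
```

```text
TCP in unit: x -12.8 y -0.3 z 216.3 yaw 1.397 F [ 0.3 -0.6 -1.1] clk 36.5
sleeve [480.4 293.9  45.2] [ 0.2 -0.2 -0.2  0.2]
```

View pics/fin.png

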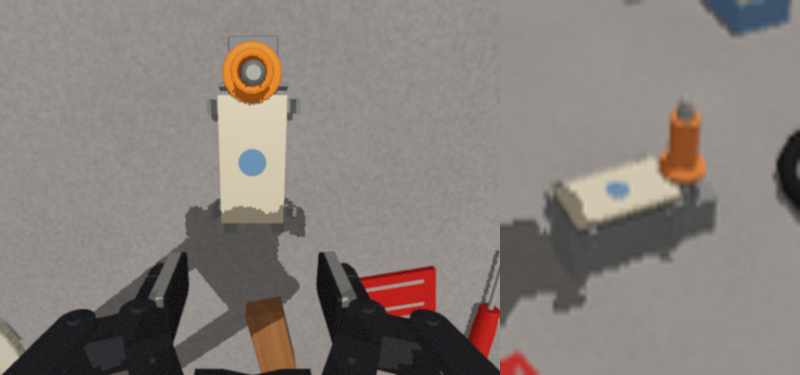

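The final picture shows the cover in its seat with the cream face and blue disc up (252,162). The sleeve stands upright around the shaft (253,70), and the gripper is clear of everything.

```bash
python3 -c "
from rig import *
print(sign_off())"
```

```text
the job is handed in; nothing more can be done
None
```

The job is handed in: by the last pictures the cover lies painted face up in its seat, the sleeve is collar down around the shaft at the shoulder, and neither part was dropped (36.5 s of 72 s used); `sign_off()` returned no verdict.

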